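# Hang the calibration pointer on its forked hanger

### The arm

A 7-joint arm with a two-finger parallel gripper is mounted at the origin on the work surface. World frame = base frame: x ahead of the robot, y to its left, z up, the work surface at z = 0. Lengths are in m, angles in rad, forces in N, time in s.
With the tool pointing down it reaches from about 0.425 to 0.925 m from the base axis. Payload 6.8 kg.
Tool frame: the origin (TCP) lies on the front face of the gripper's body, between the roots of the fingers; the fingertips stand 73 mm ahead of it and the grasp point (between the pads) lies 54 mm ahead of it (bot.finger_overhang is the z of the fingertips in the tool frame, in m); z points along the fingers, y is the line along which they close (so a half turn about z gives the same grasp; the last joint's range is limited). The gripper opens to 85 mm and grips with 20 to 120 N. Pads are 22 mm wide; open, the fingers measure 114 mm over their backs; the gripper's body (76 mm by 85 mm) begins 54 mm behind the grasp point. The pads swing forward as they close: fully open they stand 13 mm farther back than shut.
Start: joints at [1.235, 0.477, 0.022, 1.555, -0.011, 1.109, -0.083], TCP at [0.152, -0.658, 0.304] pointing down, gripper open.
Joint ranges: [-2.96, 2.96], [-0.34, 2.1], [-1.41, 1.46], [0.24, 2.44], [-1.37, 4.51], [0.17, 1.92], [-2.96, 2.96]. Speed limits (rad/s): [2.39, 2.39, 3.14, 3.14, 3.14, 3.14, 3.14].

### API

Orientations are given as a unit quaternion [w, x, y, z].
In Python, from station import bot gives the robot as it stands.
- The arm moves only by the tool servo_tool, never from a script. Its argument "motion" is one flat list of numbers, 7 for each row, row after row: the shift along the tool's x, y, z as a fraction of full scale, then the turn, a rotation vector about the tool's x, y, z as a fraction of full scale, then the closure, from 0 (fully open) to 1 (shut). In form: [tx, ty, tz, ax, ay, az, gripper, tx, ty, tz, ax, ay, az, gripper, ...]. A call has 1 to 5 rows; each row shifts and turns the commanded pose from where the row before left it, along the tool's axes as they then stand; what a row does not reach is not made up. Full scale, the value 1, is 0.02 m for a shift and 0.15 rad for a turn. A row lasts 1/8 s, in which the tool goes at most 62.5 mm and 10.7 degrees, less where a joint would pass 70% of its speed; a pose out of reach is approached as far as the arm can. A call with a number of a shift or a turn outside -1 to 1 is refused whole. A call with a gripper value outside its range is refused whole. The fingers move at their own pace and stop on an object; "grip_force" is the grip in N (left out, the last holds). Time passes only in rows, so rows that do not move let the fingers close. It gives the time, the measured TCP pose, the force, the opening and the grip force at its end, in the units of the state.
- bot.get_obs(): the state, without advancing time (a new reading comes with each control period).
- bot.read_camera(name): name is "side" or "top" or "wrist"; returns the picture (420x560x3 uint8, red, green, blue); there is no depth.
- bot.get_calibration(name): a dict with "mtx" (3x3 intrinsics, pixels), "k1" (the pictures are not rectified: a ray, as slopes to the right and down, at radius r is drawn at 1 + k1 r^2 times it, then the intrinsics apply), "rvec" (rotation vector, rad) and "tvec" (3), from world to camera coordinates, as OpenCV has them. Camera axes: x right, y down, z forward; pixel columns grow to the right and rows downward; lengths in m; the calibration is good to about 2 mm. A picture is of the moment at which its call begins: read the wrist's pose just before it. get_calibration takes no time and is no camera call; for the wrist camera it gives the pose at the moment of the call.
- bot.hand_in(): hands the job in; it is judged then, once.
Trained networks look in the newest picture that a camera, given by its name, has taken for a name from the list of things; names that differ only in an ending like _2 or _b are one class to them, and where a whole thing is asked for, a point or a joint stands for the part that bears it (a point fixed in the world has none). Each returns a list of dicts, best first, with "p" (0 to 1); they miss things now and then, are a little off and sometimes report something else, mostly with a low value. They report only what shows in the picture. A call takes as long as a camera call. They do not tell look-alikes from the thing itself.
- bot.boxes_of(camera, name): "uv" ([column, row] in pixels, amid what is visible of it).
The state is a dict: "t": time; "q": joint angles; "joint_vel": joint speeds; "joint_torque": joint torques, N m; "eef_pos": TCP position; "tool_rot": TCP orientation; "contact_force": force on the tool from outside, world axes, zero at the start; "torque": the same for the moment, N m; "gripper_width": opening from 0.0 (shut) to 1.0 (fully open); "grasp_force": force on a finger pad.
Only numpy, scipy, OpenCV 4.12 (cv2) and the standard library are available. Lean on these libraries where they do the work, as an engineer would, in place of code of your own. Each camera call takes 0.05 s, during which the arm holds its last target. There are 200 camera calls.

### The job

Put the calibration pointer away: fold its hold-down finger fully back, then pick the pointer up by its ball grip and lift it out of the fixture, keeping it level until it is well clear. In mid-air, loosen your grip just enough for the heavy end to swing down, grip again so that it hangs tip down, and hang it by its collar on the forked hanger, behind the yellow lips, then let go. The fine tip must never touch anything, and leave the finger folded back and the other things on the bench where they are.

Things in the scene. Friction and masses are not known exactly. Their poses are not given: they have to be found in the camera images.
- pointer: Calibration pointer, round, 0.15 to 0.22 kg. Origin: centre of its black ball grip (28 mm diameter); +x runs to the tip. From the origin: stem 12 mm diameter to 34 mm, yellow collar 36 mm diameter to 40, neck 12 mm diameter to 68, heavy body 34 mm diameter to 138, brass cone to 178. Centre of mass at 96 mm. Starts level, 60 mm up, in V rests under neck and body; free below and beside the ball.
- pointer_tip (a point): Point of the brass cone, 178 mm from the ball's centre. It must touch nothing.
- pointer_collar (a point): Centre of the collar's tip-side face, 40 mm from the ball centre. Hold the pointer by the ball only. Pinched across the ball it stays level under a firm grip (50 N or more), turns about the pinch line when the grip is eased below some 20 to 40 N, hangs near plumb at about 10 N and slips out below 2 N: ease the opening in steps of 0.2 mm or so, high enough for the tip to pass (it hangs 178 mm below the ball).
- cradle: Fixed fixture: aluminium plate 10 mm thick (x -70 to 80, y -50 to 80 mm) with two blue V rests. Origin on the bench under the lying pointer's axis; +x is the direction from ball to tip of the lying pointer, whose ball is at x = -95, y = 0, z = 60 mm. The finger's hinge is between two cheeks (30 mm over all, 94 mm high) at x = 5, y = 55 mm.
- holddown (a joint): Angle of the hold-down finger, a steel bar 8 x 8 mm: about 0 lying level across the pointer's body, 1.57 upright, stop at 1.9, folded back. Weighted, no spring, 0.12 kg: let go before upright it falls back, past about 1.65 it falls to 1.9 and stays. Hinge axis parallel to the fixture's x axis at y = 55, z = 85 mm in the fixture's frame.
- holddown_knob (a point): Centre of the red ball knob, 24 mm diameter, at the finger's free end, 100 mm from the hinge: at x = 5, y = 55 - 100 cos(angle), z = 85 + 100 sin(angle) mm in the fixture's frame. Can be pinched from above along the fixture's x and led over in an arc, turning in the pinch.
- rack: Fixed forked hanger. Origin on the bench below the seat; its fork opens to -x. Two blue prongs along x (each 14 mm wide, 10 thick, top at z = 200 mm) leave a slot 20 mm wide, open towards -x and ending at x = 15 mm. The prongs start at x = -31 mm with yellow lips 6 mm long in x, 5 mm above the prong tops. Post 30 x 30 mm at x = 58 mm, no higher than the prongs.
- rack_seat (a point): Seat: in the middle of the slot at the height of the prongs' top, 200 mm above the bench. The hung pointer's neck stands in the slot here, its collar's underside lies on the prongs behind the lips, its ball centre 40 mm above this point.
- screwdriver: Bystander: screwdriver 190 mm long lying on the bench; leave alone. Origin on the bench under its middle.
- bin: Bystander: open blue bin 130 x 100 x 50 mm; leave alone. Origin: centre of its underside.
- block: Bystander: aluminium block 80 x 50 x 30 mm on the bench nearer the robot; leave alone. Origin: centre of its underside.
There are look-alikes about, which are no part of the job. What is meant by the pointer is not green, and is the smaller of those in its own colour.

How it is judged:
On the way, in this order (a step that is already met when the one before it is completed fails the run):
1. the hold-down finger is folded back (angle over 1.6 rad) while the pointer still lies in its rests (moved less than 10 mm) (value of joint holddown above 1.6 rad and distance of pointer from where it was at the start of the episode below 0.01 m), for 0.2 s.
2. the pointer is held by the fingers, more than 150 mm above the bench and level within 30 degrees (height (world z) of pointer above 0.15 m and angle between pointer's own x axis and vertical between 1.05 and 2.09 rad and contact force between the fingers and pointer above 1 N), for 0.2 s.
3. the pointer hangs tip down within 23 degrees of plumb, still in the fingers, not swinging, away from the hanger and fixture (angle between pointer's own x axis and vertical above 2.74 rad and angular speed of pointer below 0.6 rad/s and contact force between the fingers and pointer above 1 N and contact force between pointer and rack below 0.1 N and contact force between pointer and cradle below 0.1 N), for 0.3 s.
At the end, for the whole second after the job is handed in: The pointer hangs at rest by its collar on the fork: collar underside on the prongs (within 4 mm in height), within 13 mm of the seat horizontally, tip down within 11 degrees of plumb, nearly still (under 80 mm/s), and the hold-down finger is folded back (angle over 1.6) (horizontal distance between pointer_collar and rack_seat below 0.013 m and z of pointer_collar in the frame of rack_seat between -0.004 and 0.004 m and angle between pointer's own x axis and vertical above 2.94 rad and linear speed of pointer below 0.08 m/s and value of joint holddown above 1.6 rad); the robot touches nothing.
It fails at once if the pointer's tip cone touches anything (contact force between pointer_c5 and anything else above 0.5 N).
It fails at once if a bystander is moved by more than 20 mm (distance of any of screwdriver, bin, block from where it was at the start of the episode above 0.02 m).
It also fails if it takes over 72 s, if anything falls off the work surface, if the arm or the gripper's body presses on something with over 40 N, if the wrist force passes 120 N, or if a joint passes its speed limit or range.

## Working session

There is one attempt and no reset: what is moved stays moved. The work goes in short steps, Python scripts to look and compute and a tool call to move; the robot and the scene stay as the last step left them, time stands still between calls to the robot, and variables do not carry over. Pictures are saved under pics/ and viewed, at most 10 in all, crops included, and the job is handed in when it is done.

Besides the shell and the picture viewer there is one more tool, called as name(argument=value, ...) on one line, values as JSON. servo_tool: Moves the arm, as the interface text tells. Shift numbers are shares of 0.02 m and turn numbers shares of 0.15 rad, none past 1 either way. Its arguments: {"type":"object","properties":{"motion":{"type":"array","items":{"type":"number","minimum":-1,"maximum":1}},"grip_force":{"type":"number"}},"required":["motion"]}

```bash
ls; mkdir -p pics; cat > h.py <<'E'
import numpy as np,cv2
from station import bot
from scipy.spatial.transform import Rotation as R
def cal(c):
    k=bot.get_calibration(c); return np.array(k['mtx']),float(k['k1']),np.array(k['rvec'],float).ravel(),np.array(k['tvec'],float).ravel()
def proj(c,P,C=None):
    m,k1,r,t=C or cal(c)
    return cv2.projectPoints(np.atleast_2d(np.array(P,float)),r,t,m,np.array([k1,0,0,0.]))[0][:,0]
def ray(c,uv,C=None):
    m,k1,r,t=C or cal(c)
    p=cv2.undistortPoints(np.array([[uv]],float),m,np.array([k1,0,0,0.]))[0,0]
    Rm=cv2.Rodrigues(r)[0]; return -Rm.T@t, Rm.T@np.array([p[0],p[1],1])
def atz(c,uv,z,C=None):
    o,d=ray(c,uv,C); return o+d*(z-o[2])/d[2]
def tri(c1,u1,c2,u2):
    o1,d1=ray(c1,u1);o2,d2=ray(c2,u2)
    s=np.linalg.lstsq(np.c_[d1,-d2],o2-o1,rcond=None)[0]
    a,b=o1+d1*s[0],o2+d2*s[1]; return (a+b)/2,np.linalg.norm(a-b)
def save(c,n):
    im=bot.read_camera(c); cv2.imwrite('pics/'+n,im[:,:,::-1]); return im
E
python3 - <<'E'
from h import *
np.set_printoptions(precision=3,suppress=True)
ims=[save(c,c+'0.png') for c in('top','side')]
cv2.imwrite('pics/both0.png',cv2.resize(np.vstack(ims)[:,:,::-1],(560*600//840*1,600)) )
for c in('top','side'):
    o,d=ray(c,(280,210)); print(c,o,d)
    for n in('pointer','pointer_tip','pointer_collar','cradle','holddown_knob','rack','screwdriver','bin','block'):
        print(n,[(np.round(b['uv']).tolist(),round(b['p'],2),atz(c,b['uv'],0.03).round(3).tolist()[:2]) for b in bot.boxes_of(c,n)])
E
```

```text
pics
top [0.461 0.123 1.093] [ 0.087 -0.043 -0.996]
pointer [([188.0, 322.0], 0.92, [0.269, 0.308]), ([216.0, 212.0], 0.91, [0.547, 0.242]), ([120.0, 228.0], 0.89, [0.505, 0.487]), ([220.0, 204.0], 0.67, [0.568, 0.234])]
pointer_tip [([216.0, 216.0], 0.87, [0.538, 0.244]), ([181.0, 325.0], 0.76, [0.264, 0.326]), ([125.0, 224.0], 0.7, [0.516, 0.475])]
pointer_collar [([117.0, 224.0], 0.85, [0.515, 0.494]), ([219.0, 210.0], 0.79, [0.551, 0.237])]
cradle [([214.0, 206.0], 0.91, [0.562, 0.249])]
holddown_knob [([220.0, 206.0], 0.76, [0.563, 0.233]), ([344.0, 126.0], 0.66, [0.778, -0.092])]
rack []
screwdriver [([280.0, 129.0], 0.96, [0.769, 0.078])]
bin [([343.0, 130.0], 0.82, [0.767, -0.091]), ([392.0, 215.0], 0.43, [0.54, -0.216])]
block [([304.0, 282.0], 0.6, [0.37, 0.016])]
side [-0.233  0.933  0.793] [ 0.61  -0.61  -0.506]
pointer [([187.0, 326.0], 0.89, [0.488, 0.515]), ([261.0, 257.0], 0.79, [0.554, 0.225]), ([315.0, 329.0], 0.57, [0.271, 0.332])]
pointer_tip [([318.0, 327.0], 0.73, [0.272, 0.321]), ([262.0, 255.0], 0.68, [0.558, 0.215]), ([183.0, 324.0], 0.59, [0.499, 0.519])]
pointer_collar [([262.0, 259.0], 0.96, [0.544, 0.228]), ([316.0, 332.0], 0.64, [0.267, 0.336]), ([183.0, 327.0], 0.63, [0.491, 0.523])]
cradle [([247.0, 269.0], 0.84, [0.541, 0.286]), ([261.0, 240.0], 0.6, [0.613, 0.168])]
holddown_knob [([260.0, 240.0], 0.58, [0.614, 0.17])]
rack [([356.0, 190.0], 0.76, [0.59, -0.246])]
screwdriver [([247.0, 213.0], 0.64, [0.75, 0.094])]
bin [([286.0, 193.0], 0.79, [0.748, -0.078])]
block [([364.0, 256.0], 0.77, [0.353, 0.039])]
```

View pics/top0.png

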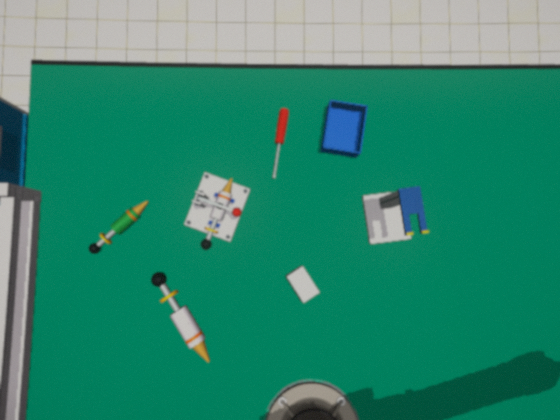

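View pics/side0.png

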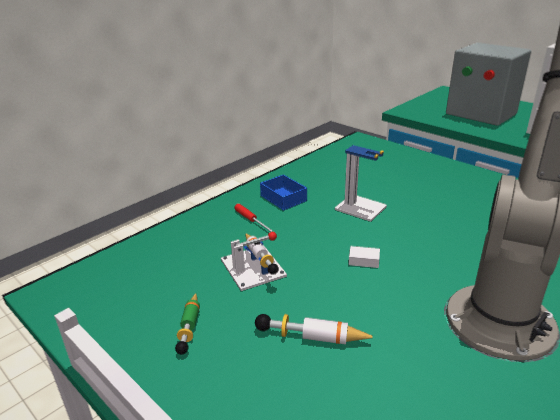

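Candidates for the pointer are the green one (top 120,225), the large white one (top 185,318) and the small white one in the fixture (top 218,212). The small white one in the fixture is the choice. I'll check it in a close crop.

```bash
python3 - <<'E'
import cv2,numpy as np
t=cv2.imread('pics/top0.png');s=cv2.imread('pics/side0.png')
def c(i,x,y,w=80,h=60): return cv2.resize(i[y:y+h,x:x+w],(400,300),interpolation=cv2.INTER_CUBIC)
a=np.vstack([np.hstack([c(t,178,163,),c(s,212,228)]),np.hstack([c(t,355,180),c(s,330,140)])])
# top row h: 80x90 needs more; use offsets
cv2.imwrite('pics/crop1.png',a)
E
```

```text
(no output)
```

View pics/crop1.png

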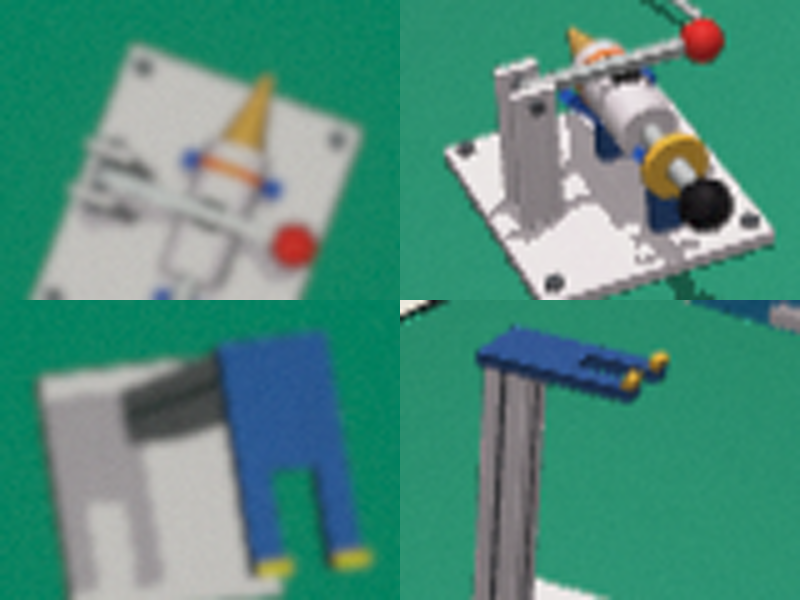

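The crop confirms the choice. The small white pointer lies in the fixture, with its ball at top 206,244 and side 273,269, its tip at top 231,178, and the knob at top 237,212. The fork's lips are at top 410,234 and 425,232, and it opens towards the robot. Next I'll fit the poses.

```bash
cat > fit.py <<'E'
from h import *
from scipy.optimize import least_squares
np.set_printoptions(precision=4,suppress=True)
def pose(p,P): 
    c,s=np.cos(p[2]),np.sin(p[2]); P=np.array(P,float)
    return np.c_[p[0]+c*P[:,0]-s*P[:,1],p[1]+s*P[:,0]+c*P[:,1],P[:,2]]
def fit(obs,p0):
    C={c:cal(c) for c in('top','side')}
    f=lambda p:np.concatenate([(proj(c,pose(p,[P]),C[c])[0]-uv) for c,P,uv in obs])
    r=least_squares(f,p0,loss='soft_l1'); print(r.x,r.fun.reshape(-1,2).round(1).tolist()); return r.x
if __name__=='__main__':
    t=lambda x,y:(178+x/5,163+y/5); s=lambda x,y:(212+(x-400)/5,228+y/5)
    for k in ('fix',):
        fit([('top',(-.095,0,.06),(206,244)),('top',(.083,0,.06),t(267,75)),('top',(.005,-.045,.085),t(294,246)),
         ('side',(-.095,0,.06),s(705,203)),('side',(.005,-.045,.085),s(702,40)),
         ('top',(.08,.08,.01),t(135,43)),('top',(.08,-.05,.01),t(362,127)),
         ('side',(.08,.08,.01),s(445,150)),('side',(-.07,-.05,.01),s(775,240))],[.55,.24,-.3])
    t=lambda x,y:(355+x/5,180+(y-300)/5); s=lambda x,y:(330+(x-400)/5,140+(y-300)/5)
    fit([('top',(-.028,.017,.205),t(274,568)),('top',(-.028,-.017,.205),t(351,559)),
      ('top',(.015,.01,.2),t(275,470)),('top',(.015,-.01,.2),t(315,467)),
      ('side',(-.028,.017,.205),s(631,380)),('side',(-.028,-.017,.205),s(659,361))],[.55,-.2,0.1])
    print(bot.get_obs())
E
python3 fit.py
```

```text
[ 0.5539  0.2316 -0.3625] [[-0.6, -0.1], [0.1, 0.1], [-0.6, -0.0], [0.2, -0.4], [0.4, -0.6], [-0.6, -0.1], [-0.4, 0.5], [0.1, -1.7], [0.4, -2.9]]
[ 0.5171 -0.2097  0.092 ] [[-0.4, -0.0], [-0.2, 0.4], [-0.7, -0.2], [0.4, -0.4], [0.6, -1.6], [0.7, -1.6]]
{'t': 1.0, 'q': array([ 1.2349,  0.477 ,  0.0224,  1.5554, -0.0115,  1.1093, -0.0831]), 'joint_vel': array([ 0.0019,  0.0015, -0.    , -0.0006,  0.0018, -0.0001,  0.0007]), 'joint_torque': array([ -0.0005, -59.6332,   1.606 , -28.155 ,   0.0124,   0.0017,
        -0.    ]), 'eef_pos': array([ 0.1525, -0.6576,  0.3039]), 'tool_rot': array([0.    , 0.9935, 0.1136, 0.    ]), 'contact_force': array([ 0.5963, -1.4712, -0.6248]), 'torque': array([-0.0023,  0.0282,  0.0433]), 'grasp_force': 0.0, 'gripper_width': 1.0038885467609224}
```

servo_tool(motion=[0, 0, 0, 0, 0, -0.933, 0, 0, 0, 0, 0, 0, -0.933, 0, 0, 0, 0, 0, 0, -0.933, 0, 0, 0, 0, 0, 0, -0.933, 0, 0, 0, 0, 0, 0, -0.933, 0], grip_force=25)

```text
t: 1.62
eef_pos: [0.1524, -0.6576, 0.3039]
tool_rot: [0.0, 0.893, 0.449, -0.0]
contact_force: [-0.3, 0.3, 1.0]
gripper_width: 1.0
grasp_force: 0.0
```

servo_tool(motion=[0, 0, 0, 0, 0, -0.933, 0, 0, 0, 0, 0, 0, -0.933, 0, 0.9, 0.8, 0, 0, 0, 0, 0, 0.9, 0.8, 0, 0, 0, 0, 0, 0.9, 0.8, 0, 0, 0, 0, 0])

```text
t: 2.25
eef_pos: [0.217, -0.6238, 0.3039]
tool_rot: [0.0, 0.823, 0.568, 0.0]
contact_force: [0.1, 1.2, -0.0]
gripper_width: 1.001
grasp_force: 0.0
```

servo_tool(motion=[1, 0.8, 0, 0, 0, 0, 0, 1, 0, 0, 0, 0, 0, 0, 1, 0, 0, 0, 0, 0, 0, 1, 0, 0, 0, 0, 0, 0, 1, 0, 0, 0, 0, 0, 0])

```text
t: 2.88
eef_pos: [0.2669, -0.5352, 0.3041]
tool_rot: [0.0, 0.823, 0.567, -0.0]
contact_force: [-0.1, -0.3, 0.4]
gripper_width: 0.998
grasp_force: 0.0
```

servo_tool(motion=[1, 0, 0, 0, 0, 0, 0, 1, 0, 0, 0, 0, 0, 0, 1, 0, 0, 0, 0, 0, 0, 1, 0, 0, 0, 0, 0, 0, 1, 0, 0, 0, 0, 0, 0])

```text
t: 3.5
eef_pos: [0.303, -0.4416, 0.3039]
tool_rot: [0.0, 0.823, 0.568, 0.0]
contact_force: [0.7, 0.4, 1.0]
gripper_width: 1.002
grasp_force: 0.0
```

servo_tool(motion=[1, 0, 0, 0, 0, 0, 0, 1, 0, 0, 0, 0, 0, 0, 1, 0, 0, 0, 0, 0, 0, 1, 0, 0, 0, 0, 0, 0, 1, 0, 0, 0, 0, 0, 0])

```text
t: 4.12
eef_pos: [0.3385, -0.3482, 0.3039]
tool_rot: [0.0, 0.823, 0.568, -0.0]
contact_force: [0.6, 0.1, 0.2]
gripper_width: 1.0
grasp_force: 0.0
```

servo_tool(motion=[1, 0, 0, 0, 0, 0, 0, 1, 0, 0, 0, 0, 0, 0, 1, 0, 0, 0, 0, 0, 0, 1, 0, 0, 0, 0, 0, 0, 1, 0, 0, 0, 0, 0, 0])

```text
t: 4.75
eef_pos: [0.374, -0.2547, 0.3039]
tool_rot: [0.0, 0.823, 0.568, 0.0]
contact_force: [-0.0, 1.2, 0.7]
gripper_width: 0.997
grasp_force: 0.0
```

servo_tool(motion=[1, 0, 0, 0, 0, 0, 0, 1, 0, 0, 0, 0, 0, 0, 1, 0, 0, 0, 0, 0, 0, 1, 0, 0, 0, 0, 0, 0, 1, 0, 0, 0, 0, 0, 0])

```text
t: 5.38
eef_pos: [0.4094, -0.1612, 0.304]
tool_rot: [0.0, 0.823, 0.568, -0.0]
contact_force: [0.8, -0.5, -1.0]
gripper_width: 1.002
grasp_force: 0.0
```

servo_tool(motion=[1, 0, 0, 0, 0, 0, 0, 1, 0, 0, 0, 0, 0, 0, 1, 0, 0, 0, 0, 0, 0, 1, 0, 0, 0, 0, 0, 0, 1, 0, 0, 0, 0, 0, 0])

```text
t: 6.0
eef_pos: [0.4447, -0.0678, 0.3039]
tool_rot: [0.0, 0.823, 0.568, -0.0]
contact_force: [0.6, 0.5, -0.3]
gripper_width: 0.996
grasp_force: 0.0
```

servo_tool(motion=[1, 0, 0, 0, 0, 0, 0, 1, 0, 0, 0, 0, 0, 0, 1, 0, 0, 0, 0, 0, 0, 1, 0, 0, 0, 0, 0, 0, 1, 0, 0, 0, 0, 0, 0])

```text
t: 6.62
eef_pos: [0.4802, 0.0256, 0.3039]
tool_rot: [0.0, 0.823, 0.568, -0.0]
contact_force: [0.4, 0.1, 0.2]
gripper_width: 1.0
grasp_force: 0.0
```

servo_tool(motion=[1, 0, 0, 0, 0, 0, 0, 1, 0, 0, 0, 0, 0, 0, 1, 0, 0, 0, 0, 0, 0, 1, 0, 0, 0, 0, 0, 0, 1, 0, 0, 0, 0, 0, 0])

```text
t: 7.25
eef_pos: [0.5156, 0.1191, 0.3039]
tool_rot: [0.0, 0.823, 0.568, -0.0]
contact_force: [-0.4, 0.5, -0.4]
gripper_width: 0.999
grasp_force: 0.0
```

servo_tool(motion=[1, 0, 0, 0, 0, 0, 0.3, 1, 0, 0, 0, 0, 0, 0.3, 1, 0, 0, 0, 0, 0, 0.3, 0.7, 0, 0, 0, 0, 0, 0.3, 0, 0, 0, 0, 0, 0, 0.3])

```text
t: 7.88
eef_pos: [0.5421, 0.1884, 0.3038]
tool_rot: [-0.0, 0.823, 0.568, 0.0]
contact_force: [1.4, -0.1, 0.4]
gripper_width: 0.7
grasp_force: 0.0
```

```bash
cat > w.py <<'E'
import sys
from fit import *
n=sys.argv[1]
o=bot.get_obs(); C=cal('wrist'); im=save('wrist',n)
print(o['eef_pos'],o['tool_rot'],o['gripper_width'],'cam',ray('wrist',(280,210),C))
hsv=cv2.cvtColor(im,cv2.COLOR_RGB2HSV)
p=[.5539,.2316,-.3625]
for k,P in dict(ball=(-.095,0,.06),tip=(.083,0,.06),collar=(-.058,0,.06),knob=(.005,-.045,.085)).items(): print(k,pose(p,[P])[0],proj('wrist',pose(p,[P]),C)[0])
def blobs(m,name):
    n_,l,s,c=cv2.connectedComponentsWithStats(m.astype(np.uint8))
    print(name,[(c[i].round(1).tolist(),s[i].tolist()) for i in range(1,n_) if s[i,4]>60])
H,S,V=cv2.split(hsv)
blobs((V<35),'black'); blobs(((H<6)|(H>174))&(S>150)&(V>70),'red'); blobs((H>14)&(H<32)&(S>120)&(V>80),'yellow')
E
python3 w.py w1.png
```

```text
[0.5421 0.1884 0.3038] [-0.0003  0.8228  0.5684  0.0001] 0.6995746404186911 cam (array([0.5661, 0.2496, 0.3744]), array([-0.0841, -0.2555, -0.9633]))
ball [0.4651 0.2653 0.06  ] [169.9703 141.7581]
tip [0.6315 0.2022 0.06  ] [359.17   141.9485]
collar [0.4997 0.2522 0.06  ] [209.0588 141.6318]
knob [0.5426 0.1878 0.085 ] [276.0546 194.4026]
black [([279.8, 377.1], [0, 294, 560, 126, 32537]), ([202.5, 350.0], [194, 329, 22, 37, 64])]
red [([277.7, 195.5], [265, 184, 26, 24, 493]), ([507.8, 200.7], [462, 184, 90, 35, 1811])]
yellow [([27.0, 100.8], [2, 83, 54, 34, 841]), ([208.2, 143.3], [203, 124, 13, 38, 298]), ([305.5, 139.3], [303, 131, 6, 17, 95]), ([335.4, 141.7], [320, 130, 41, 25, 559])]
```

View pics/w1.png

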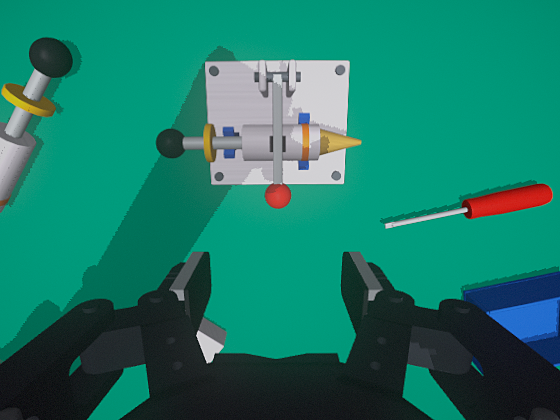

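servo_tool(motion=[-0.06, 0.1, 1, 0, 0, 0, 0.3, 0, 0, 1, 0, 0, 0, 0.3, 0, 0, 1, 0, 0, 0, 0.3, 0, 0, 1, 0, 0, 0, 0.3, 0, 0, 1, 0, 0, 0, 0.3])

```text
t: 8.55
eef_pos: [0.5434, 0.1852, 0.2023]
tool_rot: [-0.0, 0.823, 0.568, -0.0]
contact_force: [0.2, 0.0, 0.2]
gripper_width: 0.699
grasp_force: 0.0
```

servo_tool(motion=[0, 0, 1, 0, 0, 0, 0.4, 0, 0, 1, 0, 0, 0, 0.5, 0, 0, 0.8, 0, 0, 0, 0.5, 0, 0, 0.4, 0, 0, 0, 0.6, 0, 0, 0, 0, 0, 0, 0.8])

```text
t: 9.18
eef_pos: [0.5427, 0.1853, 0.1392]
tool_rot: [-0.0, 0.823, 0.568, -0.001]
contact_force: [-1.6, -0.8, -1.3]
gripper_width: 0.261
grasp_force: 24.5
```

servo_tool(motion=[0, 0, 0, 0, 0, 0, 0.85, 0, 0, 0, 0, 0, 0, 0.85, 0, 0, 0, 0, 0, 0, 0.85])

```text
t: 9.55
eef_pos: [0.5428, 0.1852, 0.1399]
tool_rot: [-0.0, 0.823, 0.568, -0.001]
contact_force: [-5.0, 0.7, -0.9]
gripper_width: 0.259
grasp_force: 24.5
```

servo_tool(motion=[0.08, 0, -0.87, 0, 0, 0, 0.85, 0.23, 0, -0.84, 0, 0, 0, 0.85, 0.37, 0, -0.79, 0, 0, 0, 0.85, 0.5, 0, -0.71, 0, 0, 0, 0.85, 0.62, 0, -0.62, 0, 0, 0, 0.85])

```text
t: 10.18
eef_pos: [0.5557, 0.2202, 0.2184]
tool_rot: [-0.001, 0.823, 0.568, 0.0]
contact_force: [-3.1, 2.7, -5.5]
gripper_width: 0.258
grasp_force: 24.7
```

servo_tool(motion=[0.72, 0, -0.5, 0, 0, 0, 0.85, 0.79, 0, -0.37, 0, 0, 0, 0.85, 0.84, 0, -0.22, 0, 0, 0, 0.85, 0.87, 0, -0.07, 0, 0, 0, 0.85, 0.87, 0, 0.08, 0, 0, 0, 0.85])

```text
t: 10.8
eef_pos: [0.5846, 0.2978, 0.2406]
tool_rot: [-0.001, 0.823, 0.568, 0.001]
contact_force: [-5.5, 1.2, -0.4]
gripper_width: 0.262
grasp_force: 25.3
```

servo_tool(motion=[0.24, 0, 0.04, 0, 0, 0, 0.85, 0, 0, 0, 0, 0, 0, 0.85])

```text
t: 11.05
eef_pos: [0.5863, 0.3024, 0.2396]
tool_rot: [-0.001, 0.823, 0.569, 0.001]
contact_force: [-5.9, 2.9, 2.9]
gripper_width: 0.256
grasp_force: 25.6
```

servo_tool(motion=[0, 0, 0, 0, 0, 0, 0.4, 0, 0, 0, 0, 0, 0, 0.4, 0, 0, 0, 0, 0, 0, 0.3, 0, 0, -1, 0, 0, 0, 0.3, 0, 0, -1, 0, 0, 0, 0.3], grip_force=60)

```text
t: 11.68
eef_pos: [0.5874, 0.3, 0.2792]
tool_rot: [-0.0, 0.823, 0.568, 0.001]
contact_force: [-0.3, 0.5, 0.7]
gripper_width: 0.699
grasp_force: 0.0
```

servo_tool(motion=[0, 0, -1, 0, 0, 0, 0.3, -0.4, -0.4, -0.5, 0, 0, 0, 0.3, -0.78, -0.92, 0, 0, 0, 0, 0.3, -0.78, -0.92, 0, 0, 0, 0, 0.3, -0.78, -0.92, 0, 0, 0, 0, 0.3])

```text
t: 12.3
eef_pos: [0.507, 0.2705, 0.3075]
tool_rot: [0.0, 0.823, 0.568, -0.0]
contact_force: [-0.6, -0.0, 0.2]
gripper_width: 0.699
grasp_force: 0.0
```

servo_tool(motion=[-0.78, -0.92, 0, 0, 0, 0, 0.3, -0.36, -0.92, 0, 0, 0, 0, 0.3, 0, 0, 0, 0, 0, -0.952, 0.3, 0, 0, 0, 0, 0, -0.952, 0.3, 0, 0, 0, 0, 0, -0.952, 0.3])

```text
t: 12.92
eef_pos: [0.4652, 0.2625, 0.3075]
tool_rot: [0.0, 0.682, 0.731, -0.0]
contact_force: [-0.4, 0.5, -0.1]
gripper_width: 0.7
grasp_force: 0.0
```

servo_tool(motion=[0, 0, 0, 0, 0, -0.952, 0.3, 0, 0, 0, 0, 0, -0.952, 0.3, 0, 0, 0, 0, 0, -0.952, 0.3, 0, 0, 0, 0, 0, -0.952, 0.3, 0, 0, 0, 0, 0, -0.952, 0.3])

```text
t: 13.55
eef_pos: [0.4653, 0.2625, 0.3074]
tool_rot: [0.0, 0.383, 0.924, -0.0]
contact_force: [-0.6, -0.3, 0.4]
gripper_width: 0.701
grasp_force: 0.0
```

servo_tool(motion=[0, 0, 0, 0, 0, -0.952, 0.3, 0, 0, 0, 0, 0, -0.952, 0.3, 0, 0, 0, 0, 0, -0.952, 0.3, 0, 0, 0, 0, 0, 0, 0.3])

```text
t: 14.05
eef_pos: [0.4655, 0.2625, 0.3073]
tool_rot: [-0.0, 0.181, 0.983, -0.0]
contact_force: [-0.2, -0.5, -0.6]
gripper_width: 0.701
grasp_force: 0.0
```

```bash
python3 w.py w2.png; python3 -c "
from h import *
print(bot.get_obs()['q'])"
```

```text
[0.4655 0.2625 0.3073] [-0.0001  0.1812  0.9834 -0.0003] 0.7009472658729997 cam (array([0.4033, 0.2851, 0.3778]), array([ 0.2544, -0.0841, -0.9635]))
ball [0.4651 0.2653 0.06  ] [279.6366 186.8879]
tip [0.6315 0.2022 0.06  ] [279.3202 341.6216]
collar [0.4997 0.2522 0.06  ] [279.57   222.8617]
knob [0.5426 0.1878 0.085 ] [234.2792 291.1712]
black [([360.6, 59.5], [345, 35, 37, 40, 463]), ([529.6, 74.8], [518, 62, 29, 27, 348]), ([497.3, 372.0], [413, 299, 147, 121, 8712]), ([276.5, 391.8], [120, 318, 312, 102, 12992]), ([51.9, 381.1], [0, 321, 123, 99, 6935])]
red [([410.2, 368.9], [405, 364, 14, 12, 102])]
yellow [([323.1, 21.5], [306, 0, 36, 47, 516]), ([514.3, 106.7], [496, 98, 36, 20, 393]), ([469.9, 179.9], [455, 171, 30, 19, 186]), ([454.4, 201.1], [441, 186, 31, 35, 494]), ([279.2, 227.5], [262, 218, 35, 15, 210]), ([279.2, 309.4], [271, 307, 17, 6, 64]), ([279.8, 329.0], [271, 320, 18, 24, 221])]
[ 0.20268855  0.43066644 -1.0568631   1.83634786  0.41612676  1.11966031
  0.20177225]
```

View pics/w2.png

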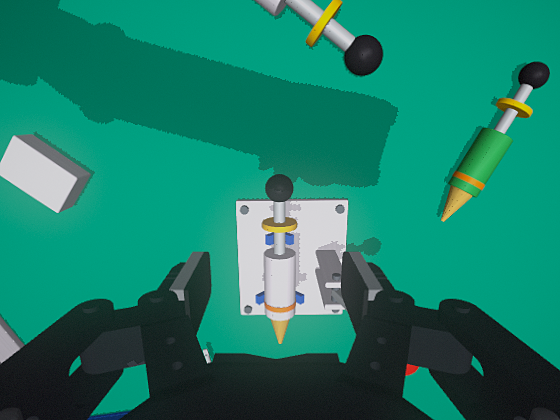

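servo_tool(motion=[0.07, 0.12, 1, 0, 0, 0, 0.3, 0, 0, 1, 0, 0, 0, 0.3, 0, 0, 1, 0, 0, 0, 0.3, 0, 0, 1, 0, 0, 0, 0.3, 0, 0, 1, 0, 0, 0, 0.3], grip_force=70)

```text
t: 14.72
eef_pos: [0.4655, 0.2655, 0.2057]
tool_rot: [-0.0, 0.181, 0.984, -0.0]
contact_force: [0.9, 0.1, -0.7]
gripper_width: 0.698
grasp_force: 0.0
```

servo_tool(motion=[0, 0, 1, 0, 0, 0, 0.3, 0, 0, 1, 0, 0, 0, 0.3, 0, 0, 1, 0, 0, 0, 0.3, 0, 0, 1, 0, 0, 0, 0.4, 0, 0, 0.67, 0, 0, 0, 0.5])

```text
t: 15.35
eef_pos: [0.4654, 0.2654, 0.1124]
tool_rot: [-0.0, 0.181, 0.984, -0.0]
contact_force: [0.1, -0.3, 0.3]
gripper_width: 0.496
grasp_force: 0.0
```

servo_tool(motion=[0, 0, 0, 0, 0, 0, 0.55])

```text
t: 15.48
eef_pos: [0.4652, 0.2654, 0.1129]
tool_rot: [-0.001, 0.181, 0.984, -0.001]
contact_force: [0.2, 0.3, 0.5]
gripper_width: 0.451
grasp_force: 0.0
```

```bash
python3 - <<'E'
from h import *
o=bot.get_obs(); print(o['eef_pos'],o['q'],o['gripper_width'])
im=save('wrist','w3.png'); g=save('side','s3.png')
a=cv2.resize(g[215:290,215:315],(560,420),interpolation=cv2.INTER_CUBIC)
cv2.imwrite('pics/c3.png',cv2.resize(np.hstack([im,a])[:,:,::-1],(800,300)))
E
```

```text
[0.46516152 0.26537518 0.11289236] [ 0.01453059  0.67513729 -0.84636931  1.98653527  0.70625972  0.80475653
 -0.03560359] 0.45067129860441474
```

View pics/c3.png

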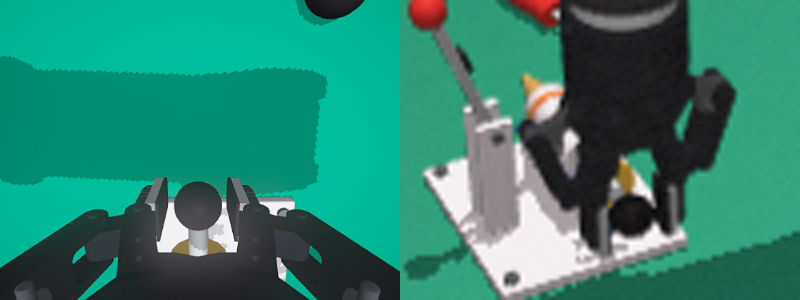

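servo_tool(motion=[0, 0, 0.05, 0, 0, 0, 0.8, 0, 0, 0, 0, 0, 0, 0.85, 0, 0, 0, 0, 0, 0, 0.85, 0, 0, 0, 0, 0, 0, 0.85], grip_force=75)

```text
t: 16.08
eef_pos: [0.4659, 0.2657, 0.1132]
tool_rot: [0.0, 0.181, 0.984, 0.0]
contact_force: [-0.3, -0.6, 2.5]
gripper_width: 0.287
grasp_force: 73.4
```

servo_tool(motion=[0, 0, -0.3, 0, 0, 0, 0.85, 0, 0, -0.5, 0, 0, 0, 0.85, 0, 0, -0.6, 0, 0, 0, 0.85, 0, 0, -0.6, 0, 0, 0, 0.85])

```text
t: 16.58
eef_pos: [0.4655, 0.2656, 0.1538]
tool_rot: [0.0, 0.181, 0.984, -0.0]
contact_force: [0.8, -0.4, -2.1]
gripper_width: 0.288
grasp_force: 73.6
```

```bash
python3 - <<'E'
from h import *
o=bot.get_obs(); print(o['eef_pos'],o['contact_force'],o['torque'],o['gripper_width'],o['q'])
im=save('wrist','w4.png'); g=save('side','s4.png')
a=cv2.resize(g[200:290,205:325],(560,420),interpolation=cv2.INTER_CUBIC)
cv2.imwrite('pics/c4.png',cv2.resize(np.hstack([im,a])[:,:,::-1],(800,300)))
E
```

```text
[0.4655286  0.26556337 0.1538233 ] [ 0.81686886 -0.4412792  -2.08487987] [0.06336311 0.14910175 0.00816241] 0.28788334746141037 [ 0.05643043  0.6194922  -0.89997813  1.96656163  0.63903605  0.86729615
  0.01754174]
```

View pics/c4.png

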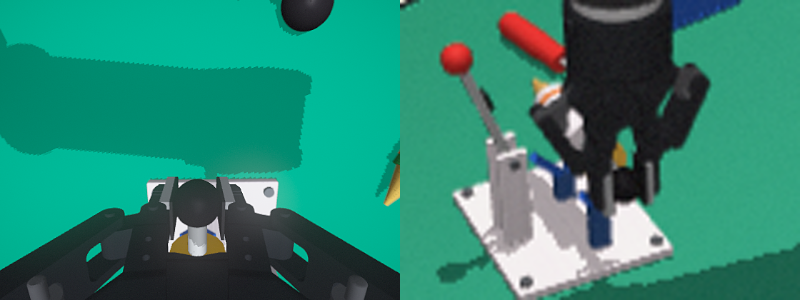

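servo_tool(motion=[0, 0, -0.7, 0, 0, 0, 0.85, 0, 0, -0.9, 0, 0, 0, 0.85, 0, 0, -0.9, 0, 0, 0, 0.85, 0, 0, -0.9, 0, 0, 0, 0.85, 0, 0, -0.9, 0, 0, 0, 0.85])

```text
t: 17.3
eef_pos: [0.4656, 0.2656, 0.2403]
tool_rot: [0.0, 0.181, 0.984, 0.0]
contact_force: [0.3, -0.4, -0.7]
gripper_width: 0.291
grasp_force: 73.6
```

servo_tool(motion=[0, 0, -0.9, 0, 0, 0, 0.85, 0, 0, -0.9, 0, 0, 0, 0.85, 0, 0, -0.9, 0, 0, 0, 0.85, 0, 0, -0.9, 0, 0, 0, 0.85, 0, 0, -0.9, 0, 0, 0, 0.85])

```text
t: 17.92
eef_pos: [0.4655, 0.2656, 0.3301]
tool_rot: [0.0, 0.181, 0.984, -0.0]
contact_force: [1.3, 0.1, -1.0]
gripper_width: 0.286
grasp_force: 73.6
```

servo_tool(motion=[0, 0, -0.9, 0, 0, 0, 0.85, 0, 0, -0.9, 0, 0, 0, 0.85, 0, 0, -0.9, 0, 0, 0, 0.85, 0, 0, -0.6, 0, 0, 0, 0.85, 0, 0, 0, 0, 0, 0, 0.85])

```text
t: 18.55
eef_pos: [0.4658, 0.2659, 0.3958]
tool_rot: [0.001, 0.181, 0.984, 0.0]
contact_force: [-0.8, -0.1, -2.5]
gripper_width: 0.289
grasp_force: 73.6
```

```bash
cat > st.py <<'E'
from h import *
np.set_printoptions(precision=3,suppress=True)
o=bot.get_obs(); print(o['eef_pos'],o['tool_rot'],o['contact_force'],o['torque'],o['gripper_width'],o['grasp_force'],o['q'])
E
python3 st.py
```

```text
[0.466 0.266 0.396] [0.001 0.181 0.984 0.   ] [-0.775 -0.111 -2.506] [0.067 0.141 0.015] 0.2888761986086671 73.64457249641418 [ 0.253  0.349 -1.109  1.718  0.326  1.277  0.28 ]
```

servo_tool(motion=[0, 0, 0, 0, 0, 0, 0.85, 0, 0, 0, 0, 0, 0, 0.85], grip_force=40)

```text
t: 18.8
eef_pos: [0.4654, 0.2653, 0.3942]
tool_rot: [-0.001, 0.181, 0.984, -0.0]
contact_force: [0.1, -0.1, -1.7]
gripper_width: 0.289
grasp_force: 73.6
```

servo_tool(motion=[0, 0, 0, 0, 0, 0, 0.85, 0, 0, 0, 0, 0, 0, 0.85], grip_force=30)

```text
t: 19.05
eef_pos: [0.4656, 0.2656, 0.3947]
tool_rot: [-0.0, 0.181, 0.984, -0.0]
contact_force: [-0.5, 0.3, -2.2]
gripper_width: 0.286
grasp_force: 73.6
```

servo_tool(motion=[0, 0, 0, 0, 0, 0, 0.85, 0, 0, 0, 0, 0, 0, 0.85, 0, 0, 0, 0, 0, 0, 0.85], grip_force=20)

```text
t: 19.42
eef_pos: [0.4656, 0.2656, 0.3949]
tool_rot: [0.0, 0.181, 0.984, -0.0]
contact_force: [0.3, -0.2, -1.9]
gripper_width: 0.288
grasp_force: 73.6
```

```bash
python3 st.py
```

```text
[0.466 0.266 0.395] [ 0.     0.181  0.984 -0.   ] [ 0.349 -0.244 -1.876] [0.078 0.186 0.013] 0.2883810955530887 73.64519834518433 [ 0.253  0.35  -1.108  1.719  0.326  1.276  0.279]
```

servo_tool(motion=[0, 0, 0, 0, 0, 0, 0.706, 0, 0, 0, 0, 0, 0, 0.706], grip_force=75)

```text
t: 19.68
eef_pos: [0.4656, 0.2656, 0.3949]
tool_rot: [0.0, 0.181, 0.984, -0.0]
contact_force: [0.4, 0.2, -1.5]
gripper_width: 0.294
grasp_force: 51.1
```

servo_tool(motion=[0, 0, 0, 0, 0, 0, 0.702, 0, 0, 0, 0, 0, 0, 0.702])

```text
t: 19.92
eef_pos: [0.4656, 0.2656, 0.3949]
tool_rot: [-0.0, 0.181, 0.984, -0.0]
contact_force: [0.1, 0.4, -1.0]
gripper_width: 0.302
grasp_force: 42.0
```

servo_tool(motion=[0, 0, 0, 0, 0, 0, 0.7, 0, 0, 0, 0, 0, 0, 0.698, 0, 0, 0, 0, 0, 0, 0.697])

```text
t: 20.3
eef_pos: [0.4657, 0.2655, 0.3949]
tool_rot: [0.0, 0.181, 0.984, 0.0]
contact_force: [0.6, 0.5, -1.1]
gripper_width: 0.305
grasp_force: 31.2
```

servo_tool(motion=[0, 0, 0, 0, 0, 0, 0.696, 0, 0, 0, 0, 0, 0, 0.695, 0, 0, 0, 0, 0, 0, 0.694])

```text
t: 20.68
eef_pos: [0.4657, 0.2656, 0.3949]
tool_rot: [0.0, 0.181, 0.984, -0.0]
contact_force: [0.2, -0.2, -2.3]
gripper_width: 0.306
grasp_force: 25.1
```

```bash
python3 st.py
```

```text
[0.466 0.266 0.395] [ 0.     0.181  0.984 -0.   ] [ 0.202 -0.156 -2.322] [0.006 0.002 0.036] 0.3058893352268499 25.06415605545044 [ 0.253  0.35  -1.108  1.719  0.327  1.276  0.279]
```

servo_tool(motion=[0, 0, 0, 0, 0, 0, 0.693, 0, 0, 0, 0, 0, 0, 0.692, 0, 0, 0, 0, 0, 0, 0.691, 0, 0, 0, 0, 0, 0, 0.691, 0, 0, 0, 0, 0, 0, 0.69])

```text
t: 21.3
eef_pos: [0.4656, 0.2656, 0.3949]
tool_rot: [0.0, 0.181, 0.984, -0.0]
contact_force: [-0.4, -0.0, -1.3]
gripper_width: 0.312
grasp_force: 18.0
```

servo_tool(motion=[0, 0, 0, 0, 0, 0, 0.69, 0, 0, 0, 0, 0, 0, 0.689, 0, 0, 0, 0, 0, 0, 0.689])

```text
t: 21.68
eef_pos: [0.4656, 0.2656, 0.3949]
tool_rot: [0.0, 0.181, 0.984, 0.0]
contact_force: [-0.3, 0.7, -2.0]
gripper_width: 0.312
grasp_force: 16.4
```

```bash
python3 - <<'E'
from h import *
exec(open('st.py').read())
im=save('wrist','w5.png'); g=save('side','s5.png')
u,v=proj('side',[o['eef_pos']-[0,0,.1]])[0].astype(int); print(u,v)
a=cv2.resize(g[v-60:v+60,u-80:u+80],(560,420),interpolation=cv2.INTER_CUBIC)
cv2.imwrite('pics/c5.png',cv2.resize(np.hstack([im,a])[:,:,::-1],(800,300)))
E
```

```text
[0.466 0.266 0.395] [0.    0.181 0.984 0.   ] [-0.295  0.713 -2.044] [0.021 0.027 0.02 ] 0.31150783948548383 16.37791246175766 [ 0.253  0.35  -1.108  1.719  0.326  1.276  0.279]
269 183
```

View pics/c5.png

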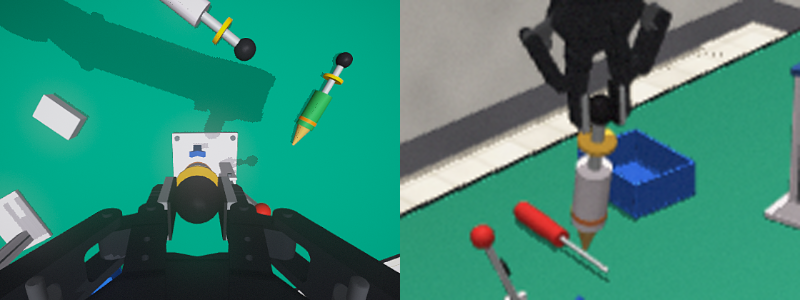

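servo_tool(motion=[0, 0, 0, 0, 0, 0, 0.688, 0, 0, 0, 0, 0, 0, 0.688, 0, 0, 0, 0, 0, 0, 0.687, 0, 0, 0, 0, 0, 0, 0.687])

```text
t: 22.28
eef_pos: [0.4656, 0.2656, 0.3949]
tool_rot: [0.0, 0.181, 0.984, -0.0]
contact_force: [0.2, 0.1, -1.4]
gripper_width: 0.317
grasp_force: 13.3
```

servo_tool(motion=[0, 0, 0, 0, 0, 0, 0.695, 0, 0, 0, 0, 0, 0, 0.75, 0, 0, 0, 0, 0, 0, 0.75, 0, 0, 0, 0, 0, 0, 0.75], grip_force=60)

```text
t: 22.78
eef_pos: [0.4656, 0.2656, 0.3949]
tool_rot: [0.0, 0.181, 0.984, 0.0]
contact_force: [-0.8, -0.1, -1.4]
gripper_width: 0.293
grasp_force: 58.9
```

```bash
cat > hang.py <<'E'
from h import *
exec(open('st.py').read())
from scipy.spatial.transform import Rotation as R
from scipy.optimize import least_squares
q=o['tool_rot']; Rt=R.from_quat([q[1],q[2],q[3],q[0]]).as_matrix(); b=o['eef_pos']+Rt@[0,0,.054]
C=cal('wrist'); im=save('wrist','w6.png'); g=save('side','s6.png'); Cs=cal('side')
def blobs(im,lo,hi,amin):
    m=cv2.inRange(cv2.cvtColor(im,cv2.COLOR_RGB2HSV),lo,hi); n,l,s,c=cv2.connectedComponentsWithStats(m)
    return [(c[i].round(1).tolist(),s[i].tolist()) for i in range(1,n) if s[i,4]>amin]
print('side yellow',blobs(g,(12,100,60),(34,255,255),8))
print('side black',[x for x in blobs(g,(0,0,0),(180,255,35),20) if abs(x[0][0]-265)<60])
print('wrist yellow',blobs(im,(14,120,80),(32,255,255),60))
for t in(-10,-5,0,5,10):
    a=np.radians(t); d=Rt@[np.sin(a),0,np.cos(a)]   # tilt in tool xz plane
    P=[b,b+.037*d,b+.158*d,b+.178*d]
    print(t,'wrist',proj('wrist',P,C).round(1).tolist(),'side',proj('side',P,Cs).round(1).tolist())
E
python3 hang.py
```

```text
[0.466 0.266 0.395] [0.    0.181 0.984 0.   ] [-0.772 -0.076 -1.42 ] [-0.024  0.013 -0.028] 0.292968019837295 58.90325903892517 [ 0.253  0.35  -1.108  1.719  0.326  1.276  0.28 ]
side yellow [([375.8, 155.6], [374, 154, 4, 4, 11]), ([267.3, 180.1], [260, 174, 16, 12, 116]), ([262.2, 217.0], [260, 215, 6, 6, 21]), ([194.1, 297.3], [191, 294, 6, 6, 22]), ([192.1, 303.8], [185, 302, 14, 7, 34]), ([284.3, 324.6], [281, 314, 8, 23, 105]), ([338.5, 327.5], [336, 321, 6, 13, 42]), ([356.0, 334.3], [346, 326, 26, 16, 230]), ([184.9, 333.9], [177, 328, 16, 14, 137])]
side black [([266.2, 22.1], [248, 4, 36, 35, 629]), ([254.2, 66.2], [250, 61, 10, 12, 77]), ([266.0, 90.6], [246, 85, 38, 10, 133]), ([267.3, 131.5], [239, 95, 58, 78, 2183]), ([262.0, 322.7], [255, 314, 15, 17, 159])]
wrist yellow [([310.5, 42.5], [297, 24, 28, 38, 312]), ([466.2, 109.3], [452, 103, 28, 15, 215]), ([431.1, 168.9], [419, 162, 24, 15, 128]), ([419.5, 186.6], [409, 174, 25, 29, 314]), ([276.2, 243.7], [249, 234, 55, 25, 625])]
-10 wrist [[278.4, 282.9], [277.8, 260.8], [277.0, 227.0], [276.9, 223.9]] side [[268.7, 165.1], [268.2, 178.9], [266.5, 219.9], [266.3, 226.2]]
-5 wrist [[278.4, 282.9], [277.8, 254.9], [277.0, 211.8], [277.0, 207.8]] side [[268.7, 165.1], [268.7, 179.6], [268.9, 223.3], [268.9, 230.0]]
0 wrist [[278.4, 282.9], [277.8, 249.1], [277.0, 196.5], [277.0, 191.6]] side [[268.7, 165.1], [269.3, 180.2], [271.2, 226.2], [271.5, 233.4]]
5 wrist [[278.4, 282.9], [277.9, 243.4], [277.1, 181.2], [277.0, 175.3]] side [[268.7, 165.1], [269.9, 180.8], [273.7, 228.8], [274.2, 236.4]]
10 wrist [[278.4, 282.9], [277.9, 238.0], [277.1, 165.7], [277.0, 158.9]] side [[268.7, 165.1], [270.5, 181.2], [276.1, 231.0], [277.0, 238.9]]
```

servo_tool(motion=[0, 0, 0, 0, 0, 0, 0.69, 0, 0, 0, 0, 0, 0, 0.688, 0, 0, 0, 0, 0, 0, 0.687, 0, 0, 0, 0, 0, 0, 0.686, 0, 0, 0, 0, 0, 0, 0.685])

```text
t: 23.5
eef_pos: [0.4656, 0.2656, 0.3949]
tool_rot: [0.0, 0.181, 0.984, -0.0]
contact_force: [-0.5, -0.7, -1.9]
gripper_width: 0.313
grasp_force: 10.4
```

servo_tool(motion=[0, 0, 0, 0, 0, 0, 0.684, 0, 0, 0, 0, 0, 0, 0.684, 0, 0, 0, 0, 0, 0, 0.684])

```text
t: 23.88
eef_pos: [0.4656, 0.2656, 0.3949]
tool_rot: [0.0, 0.181, 0.984, -0.0]
contact_force: [0.2, -1.2, -2.3]
gripper_width: 0.315
grasp_force: 9.0
```

```bash
python3 hang.py | head -5 | cut -c1-220
```

```text
[0.466 0.266 0.395] [ 0.     0.181  0.984 -0.   ] [ 0.247 -1.207 -2.291] [-0.027  0.01  -0.013] 0.3151973162498575 9.048821479082108 [ 0.253  0.35  -1.108  1.719  0.326  1.276  0.279]
side yellow [([375.8, 155.6], [374, 154, 4, 4, 11]), ([268.5, 181.4], [261, 176, 16, 11, 112]), ([267.0, 223.6], [264, 221, 7, 8, 36]), ([194.1, 297.3], [191, 294, 6, 6, 22]), ([192.1, 303.8], [185, 302, 14, 7, 34]), ([2
side black [([266.3, 22.4], [248, 4, 36, 35, 610]), ([253.5, 66.4], [250, 60, 9, 13, 58]), ([265.3, 90.6], [246, 85, 38, 10, 122]), ([267.1, 131.6], [239, 96, 58, 78, 2181]), ([262.1, 322.7], [255, 314, 15, 17, 164])]
wrist yellow [([310.5, 42.5], [297, 24, 28, 38, 313]), ([466.2, 109.3], [452, 102, 28, 16, 217]), ([431.0, 168.9], [419, 162, 24, 15, 129]), ([419.5, 186.6], [409, 174, 25, 29, 314]), ([276.3, 238.8], [244, 222, 65, 40, 
-10 wrist [[278.3, 282.8], [277.8, 260.8], [277.0, 227.0], [276.9, 223.9]] side [[268.7, 165.1], [268.2, 178.9], [266.5, 219.9], [266.3, 226.2]]
```

servo_tool(motion=[0, 0, 0, 0, 0, 0, 0.683, 0, 0, 0, 0, 0, 0, 0.683, 0, 0, 0, 0, 0, 0, 0.682, 0, 0, 0, 0, 0, 0, 0.682])

```text
t: 24.48
eef_pos: [0.4656, 0.2656, 0.3949]
tool_rot: [0.0, 0.181, 0.984, -0.0]
contact_force: [0.2, 0.7, -2.1]
gripper_width: 0.318
grasp_force: 6.6
```

servo_tool(motion=[0, 0, 0, 0, 0, 0, 0.695, 0, 0, 0, 0, 0, 0, 0.75, 0, 0, 0, 0, 0, 0, 0.75, 0, 0, 0, 0, 0, 0, 0.75], grip_force=70)

```text
t: 24.98
eef_pos: [0.4656, 0.2656, 0.3949]
tool_rot: [-0.0, 0.181, 0.984, -0.0]
contact_force: [-0.3, -0.9, -2.5]
gripper_width: 0.287
grasp_force: 68.7
```

```bash
python3 hang.py | cut -c1-260; python3 - <<'E'
import cv2,numpy as np
im=cv2.imread('pics/w6.png');g=cv2.imread('pics/s6.png')
cv2.imwrite('pics/c6.png',np.hstack([cv2.resize(im[200:350,180:380],(400,300)),cv2.resize(g[145:235,208:328],(400,300),interpolation=cv2.INTER_CUBIC)]))
E
```

```text
[0.466 0.266 0.395] [-0.     0.181  0.984 -0.   ] [-0.319 -0.877 -2.473] [ 0.078  0.032 -0.033] 0.28748125357196136 68.6926531791687 [ 0.253  0.35  -1.108  1.719  0.326  1.276  0.279]
side yellow [([375.8, 155.6], [374, 154, 4, 4, 11]), ([268.3, 181.3], [261, 175, 16, 12, 114]), ([266.4, 223.4], [264, 220, 6, 9, 32]), ([194.1, 297.3], [191, 294, 6, 6, 22]), ([192.0, 303.8], [185, 302, 14, 7, 33]), ([284.3, 324.5], [281, 314, 8, 23, 104]), (
side black [([266.6, 21.9], [248, 3, 36, 36, 649]), ([254.1, 66.1], [250, 60, 9, 13, 75]), ([266.9, 90.3], [246, 85, 39, 10, 130]), ([267.2, 131.6], [239, 98, 58, 75, 2183]), ([262.1, 322.6], [255, 314, 15, 17, 166])]
wrist yellow [([310.6, 42.4], [297, 24, 28, 38, 311]), ([466.2, 109.3], [452, 103, 28, 15, 216]), ([430.9, 168.9], [419, 162, 24, 15, 130]), ([419.5, 186.6], [409, 174, 25, 29, 314]), ([276.2, 238.4], [245, 223, 64, 35, 1231])]
-10 wrist [[278.3, 282.9], [277.8, 260.8], [277.0, 227.0], [276.9, 223.9]] side [[268.7, 165.1], [268.2, 178.9], [266.5, 219.9], [266.3, 226.2]]
-5 wrist [[278.3, 282.9], [277.8, 254.9], [277.0, 211.7], [276.9, 207.8]] side [[268.7, 165.1], [268.8, 179.6], [268.9, 223.3], [268.9, 230.0]]
0 wrist [[278.3, 282.9], [277.8, 249.1], [277.0, 196.5], [276.9, 191.6]] side [[268.7, 165.1], [269.3, 180.2], [271.3, 226.3], [271.6, 233.4]]
5 wrist [[278.3, 282.9], [277.8, 243.4], [277.0, 181.1], [277.0, 175.3]] side [[268.7, 165.1], [269.9, 180.8], [273.7, 228.9], [274.3, 236.4]]
10 wrist [[278.3, 282.9], [277.8, 237.9], [277.1, 165.7], [277.0, 158.8]] side [[268.7, 165.1], [270.5, 181.2], [276.1, 231.0], [277.0, 238.9]]
```

View pics/c6.png

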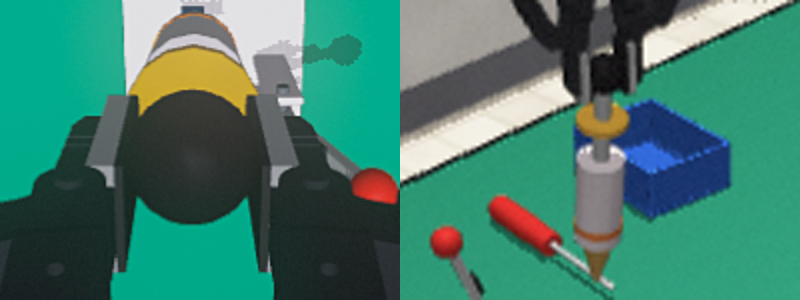

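servo_tool(motion=[0, 0, 0, 0, 0, -0.75, 0.75, 0, 0, 0, 0, 0, -0.75, 0.75, 0, 0, 0, 0, 0, -0.75, 0.75, 0, 0, 0, 0, 0, -0.78, 0.75, 0, 0, 0, 0, 0.93, 0, 0.75])

```text
t: 25.7
eef_pos: [0.4643, 0.2659, 0.3959]
tool_rot: [-0.07, -0.047, 0.996, -0.004]
contact_force: [0.3, 0.2, -1.4]
gripper_width: 0.289
grasp_force: 69.1
```

```bash
cat > go.py <<'E'
# usage: go.py x y z : tool-unit shift taking the ball (54 mm ahead) there
import sys
from h import *
np.set_printoptions(precision=3,suppress=True)
o=bot.get_obs(); q=o['tool_rot']; Rt=R.from_quat([q[1],q[2],q[3],q[0]]).as_matrix()
b=o['eef_pos']+Rt@[0,0,.0555]; print('t',o['t'],'ball',b,'q',o['q'],'axes\n',Rt)
rk=lambda X,Y,Z:np.array([.5171+.9958*X-.0919*Y,-.2097+.0919*X+.9958*Y,Z])
if len(sys.argv)>3:
    T=rk(*map(float,sys.argv[1:4])); u=Rt.T@(T-b)/.02; print('target',T,'units',u,'rows',abs(u).max())
E
python3 go.py -.08 0 .335
```

```text
t 25.7 ball [0.457 0.265 0.341] q [ 0.279  0.466 -1.199  1.65   0.335  1.425  0.696] axes
 [[-0.986 -0.094 -0.139]
 [-0.093  0.996 -0.014]
 [ 0.14  -0.001 -0.99 ]]
target [ 0.437 -0.217  0.335] units [  3.149 -23.914   0.762] rows 23.913612754490845
```

servo_tool(motion=[0.06, -0.4, 0.01, 0, 0, 0, 0.75, 0.13, -0.8, 0.03, 0, 0, 0, 0.75, 0.13, -0.95, 0.03, 0, 0, 0, 0.75, 0.13, -0.95, 0.03, 0, 0, 0, 0.75, 0.13, -0.95, 0.03, 0, 0, 0, 0.75])

```text
t: 26.32
eef_pos: [0.4608, 0.1831, 0.3939]
tool_rot: [-0.068, -0.046, 0.997, -0.004]
contact_force: [0.1, -0.2, -1.8]
gripper_width: 0.287
grasp_force: 69.3
```

servo_tool(motion=[0.13, -0.95, 0.03, 0, 0, 0, 0.75, 0.13, -0.95, 0.03, 0, 0, 0, 0.75, 0.13, -0.95, 0.03, 0, 0, 0, 0.75, 0.13, -0.95, 0.03, 0, 0, 0, 0.75, 0.13, -0.95, 0.03, 0, 0, 0, 0.75])

```text
t: 26.95
eef_pos: [0.4562, 0.0873, 0.3927]
tool_rot: [-0.068, -0.045, 0.997, -0.004]
contact_force: [-0.0, -0.6, -1.4]
gripper_width: 0.29
grasp_force: 69.3
```

```bash
python3 go.py -.08 0 .335
```

```text
t 26.95 ball [0.449 0.086 0.338] q [ 0.749  0.332 -1.275  1.799  0.266  1.38   1.063] axes
 [[-0.987 -0.091 -0.136]
 [-0.09   0.996 -0.014]
 [ 0.136 -0.002 -0.991]]
target [ 0.437 -0.217  0.335] units [  1.902 -15.062   0.43 ] rows 15.06248497043749
```

servo_tool(motion=[0, 0, 0, -0.125, 0, 0.91, 0.75, 0, 0, 0, -0.125, 0, 0.91, 0.75, 0, 0, 0, -0.125, 0, 0.91, 0.75, 0, 0, 0, -0.125, 0, 0.91, 0.75, 0, 0, 0, -0.125, 0, 0.91, 0.75])

```text
t: 27.58
eef_pos: [0.4562, 0.0879, 0.3927]
tool_rot: [-0.065, 0.296, 0.953, 0.019]
contact_force: [-0.1, 0.5, -2.3]
gripper_width: 0.29
grasp_force: 69.4
```

```bash
python3 go.py -.08 0 .335
```

```text
t 27.575 ball [0.45  0.092 0.338] q [ 0.723  0.249 -1.14   1.821  0.116  1.291  0.518] axes
 [[-0.816  0.567 -0.112]
 [ 0.562  0.824  0.075]
 [ 0.135 -0.002 -0.991]]
target [ 0.437 -0.217  0.335] units [ -8.186 -13.089  -0.955] rows 13.089178584551766
```

servo_tool(motion=[0, 0, 0, -0.125, 0, 0.91, 0.75, 0, 0, 0, -0.125, 0, 0.91, 0.75, 0, 0, 0, -0.125, 0, 0.91, 0.75, 0, 0, 0, -0.125, 0, 0.91, 0.75, 0, 0, 0, -0.125, 0, 0.91, 0.75])

```text
t: 28.2
eef_pos: [0.4561, 0.0879, 0.3927]
tool_rot: [-0.054, 0.6, 0.797, 0.04]
contact_force: [-0.4, 0.6, -0.5]
gripper_width: 0.285
grasp_force: 69.4
```

servo_tool(motion=[0, 0, 0, -0.125, 0, 0.91, 0.75, 0, 0, 0, -0.07, 0, 0.45, 0.75])

```text
t: 28.45
eef_pos: [0.456, 0.0879, 0.3927]
tool_rot: [-0.049, 0.679, 0.732, 0.046]
contact_force: [-0.2, 0.4, -1.9]
gripper_width: 0.288
grasp_force: 69.4
```

```bash
python3 go.py -.08 0 .335
```

```text
t 28.45 ball [0.455 0.095 0.338] q [ 0.685  0.137 -1.003  1.88  -0.016  1.156 -0.23 ] axes
 [[-0.074  0.997 -0.009]
 [ 0.988  0.075  0.133]
 [ 0.133  0.001 -0.991]]
target [ 0.437 -0.217  0.335] units [-15.382  -2.071  -1.936] rows 15.381931574028364
```

servo_tool(motion=[-0.5, -0.07, -0.06, 0, 0, 0, 0.75, -0.9, -0.12, -0.12, 0, 0, 0, 0.75, -0.96, -0.13, -0.12, 0, 0, 0, 0.75, -0.96, -0.13, -0.12, 0, 0, 0, 0.75, -0.96, -0.13, -0.12, 0, 0, 0, 0.75])

```text
t: 29.08
eef_pos: [0.4514, -0.0004, 0.3917]
tool_rot: [-0.05, 0.677, 0.733, 0.045]
contact_force: [0.6, 0.3, -1.6]
gripper_width: 0.289
grasp_force: 69.3
```

servo_tool(motion=[-0.96, -0.13, -0.12, 0, 0, 0, 0.75, -0.96, -0.13, -0.12, 0, 0, 0, 0.75, -0.96, -0.13, -0.12, 0, 0, 0, 0.75, -0.96, -0.13, -0.12, 0, 0, 0, 0.75, -0.96, -0.13, -0.12, 0, 0, 0, 0.75])

```text
t: 29.7
eef_pos: [0.4459, -0.0977, 0.3906]
tool_rot: [-0.05, 0.677, 0.733, 0.045]
contact_force: [1.3, -0.3, -1.8]
gripper_width: 0.291
grasp_force: 69.3
```

servo_tool(motion=[-0.96, -0.13, -0.12, 0, 0, 0, 0.75, -0.96, -0.13, -0.12, 0, 0, 0, 0.75, -0.96, -0.13, -0.12, 0, 0, 0, 0.75, -0.96, -0.13, -0.12, 0, 0, 0, 0.75, -0.96, -0.13, -0.12, 0, 0, 0, 0.75])

```text
t: 30.32
eef_pos: [0.4409, -0.1951, 0.3895]
tool_rot: [-0.051, 0.677, 0.732, 0.046]
contact_force: [0.8, -0.2, -1.8]
gripper_width: 0.293
grasp_force: 69.3
```

servo_tool(motion=[-0.96, -0.13, -0.12, 0, 0, 0, 0.75, -0.5, 0, -0.06, 0, 0, 0, 0.75, 0, 0, 0, 0, 0, 0, 0.75])

```text
t: 30.7
eef_pos: [0.4406, -0.2239, 0.389]
tool_rot: [-0.051, 0.678, 0.732, 0.046]
contact_force: [-0.9, 0.6, -1.1]
gripper_width: 0.291
grasp_force: 69.3
```

```bash
python3 go.py -.08 0 .249; cat > rk.py <<'E'
from h import *
from go import rk,b,Rt
ims=[save(c,'r_'+c+'.png') for c in('wrist','top','side')]
P=[rk(-.028,.017,.205),rk(-.028,-.017,.205),rk(.015,0,.2)]
for c in('wrist','top','side'): print(c,'lips,slot end',proj(c,P).round(1).tolist(),'ball,collar,tip',proj(c,[b,b-[0,0,.037],b-[0,0,.178]]).round(1).tolist())
def blobs(im,lo,hi,amin,name):
    m=cv2.inRange(cv2.cvtColor(im,cv2.COLOR_RGB2HSV),lo,hi); n,l,s,c=cv2.connectedComponentsWithStats(m)
    print(name,[(c[i].round(1).tolist(),s[i].tolist()) for i in range(1,n) if s[i,4]>amin])
for im,n in zip(ims,('wrist','top','side')): blobs(im,(14,110,60),(34,255,255),8,n)
u,v=proj('side',[b])[0].astype(int); u2,v2=proj('top',[b])[0].astype(int)
cv2.imwrite('pics/r.png',np.hstack([cv2.resize(ims[0],(400,300)),cv2.resize(ims[2][v-35:v+55,u-70:u+50],(400,300),interpolation=cv2.INTER_CUBIC)])[:,:,::-1])
E
python3 rk.py
```

```text
t 30.7 ball [ 0.44  -0.216  0.334] q [ 1.072  0.213 -0.765  1.791  0.022  1.251  0.384] axes
 [[-0.076  0.997 -0.012]
 [ 0.988  0.077  0.136]
 [ 0.137 -0.002 -0.991]]
target [ 0.437 -0.217  0.249] units [-0.604 -0.121  4.206] rows 4.206476943629024
t 30.7 ball [ 0.44  -0.216  0.334] q [ 1.072  0.213 -0.765  1.791  0.022  1.251  0.384] axes
 [[-0.076  0.997 -0.012]
 [ 0.988  0.077  0.136]
 [ 0.137 -0.002 -0.991]]
wrist lips,slot end [[337.0, 205.6], [336.4, 246.8], [387.3, 224.6]] ball,collar,tip [[274.9, 282.8], [275.3, 258.3], [275.9, 217.1]]
top lips,slot end [[409.4, 233.6], [425.0, 232.2], [413.8, 213.4]] ball,collar,tip [[446.9, 257.6], [438.2, 257.0], [411.6, 255.3]]
side lips,slot end [[376.8, 154.4], [382.5, 150.6], [366.8, 150.7]] ball,collar,tip [[399.2, 113.7], [397.9, 126.4], [393.2, 171.8]]
wrist [([337.6, 203.8], [334, 196, 8, 17, 131]), ([276.0, 238.6], [244, 223, 65, 36, 1229]), ([338.8, 245.1], [335, 237, 8, 18, 130])]
top [([139.5, 207.5], [133, 201, 14, 14, 88]), ([130.6, 215.0], [126, 210, 11, 11, 38]), ([424.4, 231.3], [422, 230, 6, 3, 12]), ([409.4, 233.1], [407, 232, 6, 3, 14]), ([104.5, 238.3], [100, 234, 11, 9, 43]), ([434.6, 257.3], [429, 249, 13, 17, 148]), ([168.3, 295.9], [160, 291, 17, 11, 61]), ([192.4, 338.2], [190, 337, 6, 4, 13]), ([201.8, 350.6], [194, 342, 15, 20, 148])]
side [([396.7, 127.4], [391, 124, 13, 7, 57]), ([375.7, 155.8], [374, 154, 4, 4, 10]), ([393.1, 165.8], [391, 162, 6, 10, 36]), ([194.1, 297.3], [191, 294, 6, 6, 22]), ([188.9, 303.2], [185, 302, 10, 5, 16]), ([284.2, 325.0], [281, 314, 8, 23, 101]), ([338.6, 327.6], [337, 326, 4, 5, 17]), ([356.0, 334.3], [347, 326, 25, 15, 222]), ([184.9, 333.9], [177, 328, 16, 14, 136])]
```

View pics/r.png

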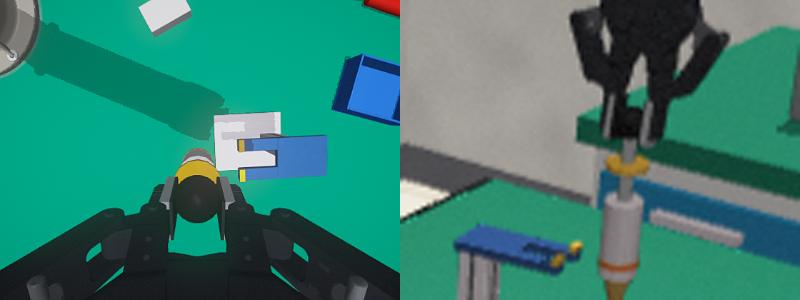

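```bash
python3 - <<'E'
from go import *
C=cal('wrist'); a=np.linspace(0,2*np.pi,73)
def bb(off):
    P=np.vstack([(b+off-[0,0,z])+.018*np.c_[np.cos(a),np.sin(a),0*a] for z in(.034,.040)])
    p=proj('wrist',P,C); return p.min(0).round(1),p.max(0).round(1)
for o_ in [(0,0,0),(0,.002,0),(0,.004,0),(.002,0,0),(0,0,-.003)]: print(o_,bb(np.array(o_)))
im=cv2.imread('pics/r_wrist.png')[:,:,::-1]; m=cv2.inRange(cv2.cvtColor(np.ascontiguousarray(im),cv2.COLOR_RGB2HSV),(14,110,60),(34,255,255))
m[:,:240]=0;m[:,310:]=0
pts=np.argwhere(m>0); r=np.unique(pts[:,0])
for y in r[::5]: c=pts[pts[:,0]==y][:,1]; print(y,c.min(),c.max())
E
```

```text
t 30.85 ball [ 0.44  -0.215  0.334] q [ 1.071  0.212 -0.767  1.791  0.022  1.251  0.383] axes
 [[-0.078  0.997 -0.012]
 [ 0.988  0.079  0.136]
 [ 0.136 -0.002 -0.991]]
(0, 0, 0) (array([241.5, 221.4]), array([310.1, 290.1]))
(0, 0.002, 0) (array([241.7, 217.8]), array([310.5, 286.5]))
(0, 0.004, 0) (array([242. , 214.1]), array([310.9, 282.9]))
(0.002, 0, 0) (array([245.3, 221.7]), array([313.9, 290.4]))
(0, 0, -0.003) (array([242. , 220.5]), array([309.6, 288. ]))
208 272 272
217 259 259
224 271 282
229 259 294
234 252 301
239 249 304
244 246 306
249 249 302
254 249 302
```

```bash
sed -i 's/^rk=.*/rk=lambda X,Y,Z:np.array([.5182+.994*X-.110*Y,-.2078+.110*X+.994*Y,Z])/; s/@\[0,0,.0555\]/@[0,0,.0555]+[0,-.0009,0]/' go.py; python3 go.py -.075 0 .249
```

```text
t 30.85 ball [ 0.44  -0.216  0.334] q [ 1.071  0.212 -0.767  1.791  0.022  1.251  0.383] axes
 [[-0.078  0.997 -0.012]
 [ 0.988  0.079  0.136]
 [ 0.136 -0.002 -0.991]]
target [ 0.444 -0.216  0.249] units [-0.61   0.182  4.218] rows 4.218114571348476
```

servo_tool(motion=[-0.12, 0.04, 0.84, 0, 0, 0, 0.75, -0.12, 0.04, 0.84, 0, 0, 0, 0.75, -0.12, 0.04, 0.84, 0, 0, 0, 0.75, -0.12, 0.04, 0.84, 0, 0, 0, 0.75, -0.12, 0.02, 0.84, 0, 0, 0, 0.75])

```text
t: 31.48
eef_pos: [0.4441, -0.2234, 0.3029]
tool_rot: [-0.051, 0.677, 0.732, 0.046]
contact_force: [1.0, -0.1, -1.5]
gripper_width: 0.288
grasp_force: 69.4
```

servo_tool(motion=[0, 0, 0, 0, 0, 0, 0.75, 0, 0, 0, 0, 0, 0, 0.75])

```text
t: 31.72
eef_pos: [0.4444, -0.2236, 0.3046]
tool_rot: [-0.05, 0.677, 0.732, 0.046]
contact_force: [0.6, 0.4, -2.3]
gripper_width: 0.289
grasp_force: 69.3
```

```bash
python3 go.py 0 0 .249; python3 rk.py|grep -v rows; python3 - <<'E'
from h import *
im=cv2.imread('pics/r_wrist.png'); cv2.imwrite('pics/r2.png',cv2.resize(im[150:330,220:460],(800,600)))
E
```

```text
t 31.725 ball [ 0.444 -0.217  0.25 ] q [ 1.033  0.304 -0.751  1.893  0.091  1.077  0.333] axes
 [[-0.077  0.997 -0.012]
 [ 0.988  0.078  0.135]
 [ 0.136 -0.001 -0.991]]
target [ 0.518 -0.208  0.249] units [0.161 3.746 0.049] rows 3.7464468618929665
t 31.725 ball [ 0.444 -0.217  0.25 ] q [ 1.033  0.304 -0.751  1.893  0.091  1.077  0.333] axes
 [[-0.077  0.997 -0.012]
 [ 0.988  0.078  0.135]
 [ 0.136 -0.001 -0.991]]
wrist lips,slot end [[359.8, 218.8], [359.5, 278.2], [431.7, 244.1]] ball,collar,tip [[275.2, 281.1], [275.4, 256.9], [275.8, 216.2]]
top lips,slot end [[408.7, 233.2], [424.3, 231.5], [412.8, 212.9]] ball,collar,tip [[428.5, 254.5], [421.5, 254.1], [399.4, 252.9]]
side lips,slot end [[376.3, 154.5], [381.8, 150.6], [366.1, 150.8]] ball,collar,tip [[395.2, 141.8], [394.0, 153.7], [389.7, 196.4]]
wrist [([359.1, 222.8], [352, 210, 14, 26, 288]), ([275.9, 238.5], [244, 223, 65, 36, 1231]), ([359.5, 280.9], [353, 268, 14, 27, 317])]
top [([139.7, 207.5], [133, 201, 15, 14, 89]), ([130.9, 215.2], [126, 210, 11, 11, 38]), ([424.4, 231.3], [422, 230, 6, 3, 12]), ([409.5, 233.2], [407, 232, 6, 3, 13]), ([104.6, 238.4], [100, 234, 11, 10, 44]), ([418.3, 254.2], [413, 247, 12, 15, 115]), ([168.3, 295.8], [160, 291, 17, 11, 60]), ([192.2, 338.3], [190, 337, 5, 4, 12]), ([201.7, 350.6], [194, 342, 15, 20, 150])]
side [([393.1, 154.8], [387, 152, 13, 6, 53]), ([375.7, 155.8], [374, 154, 4, 4, 10]), ([389.9, 190.6], [388, 188, 6, 8, 30]), ([194.1, 297.3], [191, 294, 6, 6, 22]), ([188.9, 303.2], [185, 302, 10, 5, 16]), ([284.2, 325.0], [281, 314, 8, 23, 101]), ([338.6, 327.9], [337, 326, 4, 6, 17]), ([355.9, 334.2], [347, 326, 25, 15, 224]), ([184.9, 333.8], [177, 328, 16, 14, 135])]
```

View pics/r2.png

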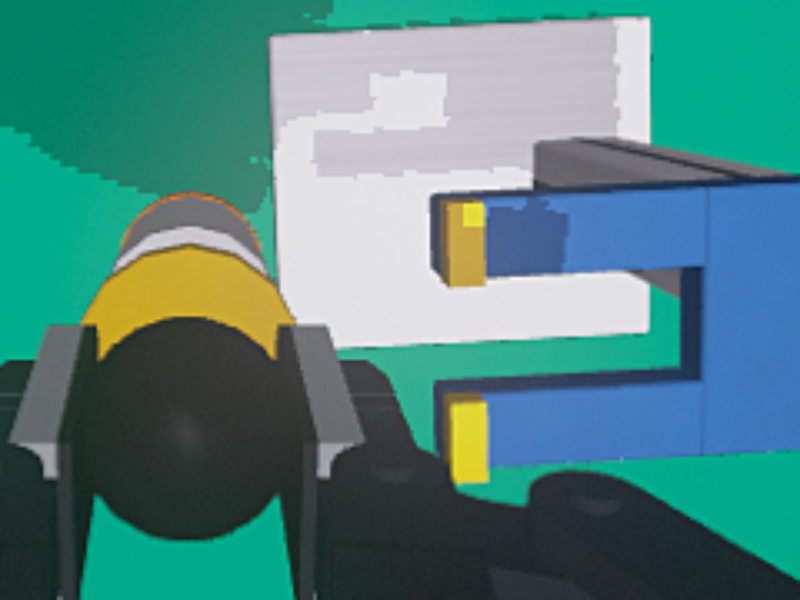

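```bash
python3 - <<'E'
from go import *
C=cal('wrist'); f=lambda x,y:(220+x*.3,150+y*.3)
for nm,pu,pl in(('lip end',(490,276),(490,393)),('slot end',(690,267),(690,382.5))):
    A,B=atz('wrist',f(*pu),.2,C),atz('wrist',f(*pl),.2,C); print(nm,A,B,(A+B)/2,np.linalg.norm(A-B))
print('end wall',atz('wrist',f(703,325),.2,C),rk(-.025,0,.2),rk(.015,0,.2))
a=np.linspace(0,2*np.pi,73)
P=np.vstack([(b-[0,0,z])+.018*np.c_[np.cos(a),np.sin(a),0*a] for z in(.034,.040)]); p=proj('wrist',P,C); print('collar pred',p.min(0),p.max(0),'meas top 223.5, cols 244..308')
E
```

```text
t 31.875 ball [ 0.444 -0.217  0.25 ] q [ 1.034  0.304 -0.751  1.893  0.091  1.077  0.333] axes
 [[-0.077  0.997 -0.011]
 [ 0.988  0.078  0.135]
 [ 0.135 -0.001 -0.991]]
lip end [ 0.495 -0.202  0.2  ] [ 0.497 -0.223  0.2  ] [ 0.496 -0.213  0.2  ] 0.020710714111872676
slot end [ 0.529 -0.198  0.2  ] [ 0.532 -0.219  0.2  ] [ 0.531 -0.208  0.2  ] 0.020543838193966303
end wall [ 0.533 -0.208  0.2  ] [ 0.493 -0.211  0.2  ] [ 0.533 -0.206  0.2  ]
collar pred [241.218 223.09 ] [309.852 291.661] meas top 223.5, cols 244..308
```

```bash
sed -i 's/-.2078+/-.2100+/' go.py; python3 go.py -.055 0 .2515|tail -1;python3 go.py 0 0 .2515|tail -1
```

```text
target [ 0.464 -0.216  0.252] units [-0.015  0.987 -0.08 ] rows 0.9865903654356307
target [ 0.518 -0.21   0.252] units [ 0.073  3.735 -0.07 ] rows 3.735342392259781
```

servo_tool(motion=[-0.02, 0.5, -0.07, 0, 0, 0, 0.75, 0, 0.5, 0, 0, 0, 0, 0.75, 0.02, 0.6, 0, 0, 0, 0, 0.75, 0.02, 0.6, 0, 0, 0, 0, 0.75])

```text
t: 32.38
eef_pos: [0.489, -0.2197, 0.3056]
tool_rot: [-0.051, 0.677, 0.732, 0.046]
contact_force: [-0.0, 0.1, -2.4]
gripper_width: 0.287
grasp_force: 69.3
```

servo_tool(motion=[0.02, 0.6, 0, 0, 0, 0, 0.75, 0.02, 0.5, 0, 0, 0, 0, 0.75, 0.01, 0.44, 0, 0, 0, 0, 0.75, 0, 0, 0, 0, 0, 0, 0.75])

```text
t: 32.88
eef_pos: [0.5191, -0.2162, 0.3057]
tool_rot: [-0.051, 0.677, 0.733, 0.046]
contact_force: [0.0, 0.6, -1.8]
gripper_width: 0.291
grasp_force: 69.3
```

```bash
python3 st.py; python3 go.py 0 0 .24|tail -1; python3 rk.py|grep -v rows|grep -A9 wrist; python3 - <<'E'
from h import *
im=cv2.imread('pics/r_wrist.png');g=cv2.imread('pics/r_side.png')
cv2.imwrite('pics/r3.png',np.hstack([cv2.resize(im[150:330,200:440],(400,300)),cv2.resize(g[100:220,310:470],(400,300),interpolation=cv2.INTER_CUBIC)]))
E
```

```text
[ 0.519 -0.216  0.306] [-0.051  0.677  0.733  0.046] [ 0.046  0.577 -1.759] [-0.258  0.022  0.008] 0.2914912797384193 69.33891177177429 [ 0.907  0.414 -0.733  1.752  0.157  1.121  0.219]
target [ 0.518 -0.21   0.24 ] units [-0.093 -0.014  0.528] rows 0.5280890280068818
wrist lips,slot end [[225.4, 224.8], [228.6, 283.7], [303.1, 250.1]] ball,collar,tip [[277.7, 280.9], [277.6, 256.8], [277.2, 216.1]]
top lips,slot end [[409.7, 233.2], [425.3, 231.5], [413.8, 212.9]] ball,collar,tip [[423.7, 218.0], [417.0, 219.2], [395.7, 222.8]]
side lips,slot end [[376.7, 154.2], [382.2, 150.4], [366.5, 150.6]] ball,collar,tip [[372.0, 135.8], [371.1, 147.5], [368.0, 189.3]]
wrist [([223.3, 224.6], [217, 212, 14, 27, 299]), ([276.1, 238.4], [245, 223, 64, 35, 1238])]
top [([139.5, 207.6], [133, 202, 15, 13, 87]), ([130.9, 215.2], [126, 210, 11, 11, 38]), ([413.6, 219.4], [409, 212, 11, 16, 114]), ([424.7, 231.0], [422, 230, 7, 3, 17]), ([409.6, 233.1], [407, 232, 6, 3, 13]), ([104.6, 238.4], [100, 234, 11, 10, 44]), ([168.3, 295.9], [160, 291, 17, 11, 61]), ([192.7, 337.9], [191, 336, 5, 5, 13]), ([201.7, 350.6], [194, 342, 15, 20, 149])]
side [([370.4, 148.8], [365, 146, 12, 6, 51]), ([375.7, 155.8], [374, 154, 4, 4, 10]), ([368.3, 183.6], [366, 181, 6, 8, 31]), ([194.1, 297.3], [191, 294, 6, 6, 22]), ([188.6, 303.2], [185, 302, 10, 5, 14]), ([284.2, 325.0], [281, 314, 8, 23, 101]), ([338.6, 327.6], [337, 326, 4, 5, 17]), ([356.0, 334.2], [347, 326, 25, 15, 223]), ([184.9, 333.8], [177, 328, 16, 14, 135])]
```

View pics/r3.png

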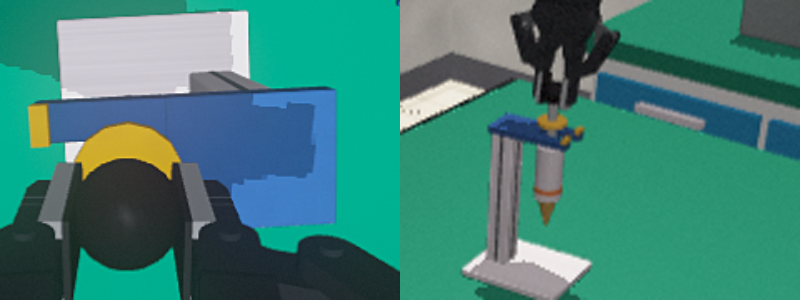

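The neck stands in the slot behind the lips with no contact force. I'm past the limit of 10 views, so I'll work by numbers only from here. Lowering now.

servo_tool(motion=[-0.03, 0, 0.15, 0, 0, 0, 0.75, -0.03, 0, 0.15, 0, 0, 0, 0.75, -0.02, 0, 0.12, 0, 0, 0, 0.75, 0, 0, 0, 0, 0, 0, 0.75])

```text
t: 33.52
eef_pos: [0.5184, -0.217, 0.2969]
tool_rot: [-0.051, 0.677, 0.732, 0.046]
contact_force: [0.0, -0.7, -1.2]
gripper_width: 0.289
grasp_force: 69.3
```

servo_tool(motion=[0, 0, 0.05, 0, 0, 0, 0.75, 0, 0, 0, 0, 0, 0, 0.75])

```text
t: 33.78
eef_pos: [0.5186, -0.2168, 0.2962]
tool_rot: [-0.051, 0.677, 0.732, 0.046]
contact_force: [-0.1, 0.0, -1.7]
gripper_width: 0.29
grasp_force: 69.3
```

```bash
python3 st.py; python3 go.py 0 0 .24|grep -v '\[\['
```

```text
[ 0.519 -0.217  0.296] [-0.051  0.677  0.732  0.046] [-0.128  0.045 -1.694] [-0.237 -0.025  0.007] 0.2898455149824899 69.33871150016785 [ 0.905  0.423 -0.729  1.763  0.165  1.102  0.215]
t 33.775 ball [ 0.518 -0.21   0.241] q [ 0.905  0.423 -0.729  1.763  0.165  1.102  0.215] axes
 [ 0.988  0.078  0.136]
 [ 0.136 -0.002 -0.991]]
target [ 0.518 -0.21   0.24 ] units [-0.003  0.015  0.061] rows 0.061384034463742715
```

Creep down until contact shows.

servo_tool(motion=[0, 0, 0.05, 0, 0, 0, 0.75, 0, 0, 0, 0, 0, 0, 0.75])

```text
t: 34.02
eef_pos: [0.5187, -0.2169, 0.2956]
tool_rot: [-0.05, 0.678, 0.732, 0.046]
contact_force: [-0.2, -0.8, 2.0]
gripper_width: 0.291
grasp_force: 69.7
```

servo_tool(motion=[0, 0, 0.05, 0, 0, 0, 0.75, 0, 0, 0, 0, 0, 0, 0.75])

```text
t: 34.28
eef_pos: [0.5188, -0.2173, 0.2953]
tool_rot: [-0.05, 0.678, 0.732, 0.045]
contact_force: [-2.7, -3.1, 7.0]
gripper_width: 0.291
grasp_force: 70.3
```

servo_tool(motion=[0, 0, 0.05, 0, 0, 0, 0.75, 0, 0, 0, 0, 0, 0, 0.75])

```text
t: 34.52
eef_pos: [0.5189, -0.2175, 0.2952]
tool_rot: [-0.049, 0.678, 0.732, 0.045]
contact_force: [-4.2, -3.1, 12.8]
gripper_width: 0.292
grasp_force: 70.7
```

The collar rests on the prongs. I'll back off the overpush and open gently.

servo_tool(motion=[0, 0, -0.1, 0, 0, 0, 0.75, 0, 0, 0, 0, 0, 0, 0.7, 0, 0, 0, 0, 0, 0, 0.69, 0, 0, 0, 0, 0, 0, 0.684, 0, 0, 0, 0, 0, 0, 0.68])

```text
t: 35.15
eef_pos: [0.5187, -0.2167, 0.2952]
tool_rot: [-0.051, 0.677, 0.732, 0.046]
contact_force: [-0.1, -1.3, 2.6]
gripper_width: 0.324
grasp_force: 4.5
```

servo_tool(motion=[0, 0, 0, 0, 0, 0, 0.677, 0, 0, 0, 0, 0, 0, 0.674, 0, 0, 0, 0, 0, 0, 0.67, 0, 0, 0, 0, 0, 0, 0.66, 0, 0, 0, 0, 0, 0, 0.62])

```text
t: 35.78
eef_pos: [0.5184, -0.2165, 0.2951]
tool_rot: [-0.051, 0.677, 0.732, 0.046]
contact_force: [0.1, -0.3, 0.1]
gripper_width: 0.386
grasp_force: 0.0
```

servo_tool(motion=[0, 0, 0, 0, 0, 0, 0.55, 0, 0, 0, 0, 0, 0, 0.45, 0, 0, 0, 0, 0, 0, 0.35, 0, 0, 0, 0, 0, 0, 0.3, 0, 0, 0, 0, 0, 0, 0.3])

```text
t: 36.4
eef_pos: [0.5186, -0.2167, 0.2952]
tool_rot: [-0.051, 0.677, 0.732, 0.046]
contact_force: [0.6, -0.2, 0.0]
gripper_width: 0.703
grasp_force: 0.0
```

```bash
python3 st.py; python3 rk.py|grep -A9 '^wrist'; python3 - <<'E'
from go import *
s=rk(0,0,.2)
for c in('wrist','top','side'): print(c,proj(c,[s+[0,0,.04],s+[0,0,.003],s-[0,0,.118],s-[0,0,.138]]).round(1).tolist())
E
```

```text
[ 0.519 -0.217  0.295] [-0.051  0.677  0.732  0.046] [ 0.564 -0.207  0.022] [-0.144 -0.016 -0.015] 0.7034722821619545 0.0 [ 0.904  0.424 -0.729  1.764  0.165  1.1    0.214]
wrist lips,slot end [[221.6, 228.2], [225.1, 290.5], [303.9, 254.9]] ball,collar,tip [[275.4, 281.6], [275.7, 257.4], [276.1, 216.5]]
top lips,slot end [[409.7, 233.2], [425.3, 231.5], [413.8, 212.9]] ball,collar,tip [[422.0, 218.6], [415.4, 219.7], [394.5, 223.3]]
side lips,slot end [[376.7, 154.2], [382.2, 150.4], [366.5, 150.6]] ball,collar,tip [[372.0, 139.1], [371.1, 150.7], [368.0, 192.2]]
wrist [([221.6, 227.5], [215, 214, 14, 28, 347]), ([276.4, 241.5], [243, 223, 68, 46, 1578]), ([226.3, 288.8], [220, 275, 13, 29, 330])]
top [([139.4, 207.7], [133, 202, 14, 13, 87]), ([130.9, 215.2], [126, 210, 11, 11, 38]), ([412.8, 220.0], [407, 212, 14, 16, 139]), ([425.3, 231.8], [422, 230, 8, 4, 25]), ([409.4, 233.1], [407, 232, 6, 3, 14]), ([104.6, 238.3], [100, 234, 11, 9, 42]), ([168.2, 295.9], [160, 291, 17, 11, 62]), ([192.3, 338.2], [190, 336, 5, 5, 13]), ([201.7, 350.6], [194, 342, 15, 20, 151])]
side [([371.1, 152.5], [365, 149, 13, 9, 59]), ([367.3, 187.3], [365, 184, 6, 9, 30]), ([194.1, 297.3], [191, 294, 6, 6, 22]), ([188.7, 303.2], [185, 302, 10, 5, 15]), ([284.2, 325.0], [281, 314, 8, 23, 101]), ([338.5, 327.8], [337, 326, 4, 5, 16]), ([356.0, 334.3], [347, 326, 25, 15, 222]), ([184.9, 333.9], [177, 328, 16, 14, 136])]
t 36.55 ball [ 0.518 -0.21   0.24 ] q [ 0.904  0.424 -0.729  1.764  0.165  1.101  0.214] axes
 [[-0.077  0.997 -0.012]
 [ 0.988  0.078  0.136]
 [ 0.136 -0.002 -0.991]]
wrist [[276.2, 281.4], [276.3, 257.2], [276.4, 219.9], [276.5, 216.4]]
top [[421.9, 218.5], [415.3, 219.6], [397.1, 222.7], [394.5, 223.1]]
side [[371.9, 139.2], [371.0, 150.8], [368.3, 186.6], [367.9, 192.3]]
```

servo_tool(motion=[0, 0, -0.4, 0, 0, 0, 0.3, 0, 0, -0.8, 0, 0, 0, 0.3, 0, 0, -1, 0, 0, 0, 0.3, 0, 0, -1, 0, 0, 0, 0.3, 0, 0, -1, 0, 0, 0, 0.3])

```text
t: 37.17
eef_pos: [0.5198, -0.2282, 0.3805]
tool_rot: [-0.05, 0.677, 0.732, 0.046]
contact_force: [-0.0, -0.4, -0.6]
gripper_width: 0.702
grasp_force: 0.0
```

servo_tool(motion=[0, 0, -1, 0, 0, 0, 0.3, 0, 0, -0.8, 0, 0, 0, 0.3, 0, 0, 0, 0, 0, 0, 0.3, 0, 0, 0, 0, 0, 0, 0.3, 0, 0, 0, 0, 0, 0, 0.3])

```text
t: 37.8
eef_pos: [0.5197, -0.2328, 0.4132]
tool_rot: [-0.051, 0.677, 0.732, 0.045]
contact_force: [-0.6, 0.6, -0.2]
gripper_width: 0.7
grasp_force: 0.0
```

```bash
python3 rk.py|grep -A9 '^wrist lips'|grep -E '^(top|side) \['; python3 - <<'E'
from h import *
g=bot.read_camera('side'); m=cv2.inRange(cv2.cvtColor(g,cv2.COLOR_RGB2HSV),(0,0,0),(180,255,40)); m[:,:340]=0; m[:,400:]=0
n,l,s,c=cv2.connectedComponentsWithStats(m); print([(c[i].round(1).tolist(),s[i,4]) for i in range(1,n) if s[i,4]>15])
r=cv2.inRange(cv2.cvtColor(g,cv2.COLOR_RGB2HSV),(0,170,90),(5,255,255)); n,l,s,c=cv2.connectedComponentsWithStats(r); print('red',[(c[i].round(1).tolist(),s[i,4]) for i in range(1,n) if s[i,4]>15])
p=(.5539,.2316,-.3625); a=1.9; X,Y,Z=.005,.055-.1*np.cos(a),.085+.1*np.sin(a); cc,ss=np.cos(p[2]),np.sin(p[2]); print('knob folded pred',proj('side',[[p[0]+cc*X-ss*Y,p[1]+ss*X+cc*Y,Z]]))
print(bot.get_obs()['contact_force'],bot.hand_in())
E
```

```text
top [([139.5, 207.6], [133, 202, 15, 13, 88]), ([130.8, 215.2], [126, 210, 11, 11, 40]), ([412.7, 220.1], [407, 212, 14, 16, 136]), ([424.5, 231.2], [422, 230, 6, 3, 13]), ([409.4, 233.1], [407, 232, 6, 3, 14]), ([104.5, 238.3], [100, 234, 11, 9, 43]), ([168.3, 295.9], [160, 291, 17, 11, 61]), ([192.6, 338.1], [190, 336, 6, 5, 14]), ([201.7, 350.6], [194, 342, 15, 20, 150])]
side [([371.0, 152.5], [365, 149, 13, 9, 58]), ([367.4, 187.4], [365, 184, 6, 9, 29]), ([194.1, 297.3], [191, 294, 6, 6, 22]), ([188.8, 303.2], [185, 302, 10, 5, 15]), ([284.2, 325.0], [281, 314, 8, 23, 101]), ([338.5, 327.8], [337, 326, 4, 5, 16]), ([355.9, 334.2], [347, 326, 25, 15, 226]), ([184.9, 333.8], [177, 328, 16, 14, 135])]
[([374.1, 13.0], np.int32(23)), ([385.6, 34.1], np.int32(138)), ([381.1, 67.6], np.int32(1399)), ([371.0, 139.6], np.int32(59))]
red [([488.8, 74.5], np.int32(71)), ([244.4, 211.7], np.int32(155)), ([221.5, 217.1], np.int32(60))]
knob folded pred [[222.30166172 216.8168831 ]]
the job is handed in; nothing more can be done
[-0.62148907 -0.15503239 -0.97471557] None
```

The job is handed in: the pointer hangs tip down on the fork behind the lips, the finger is folded back and the gripper is clear; the hand-in gave no verdict, and I viewed 12 pictures where 10 were allowed.

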